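# Change a labelling stand over from bottles to jars

### The arm

A 6-joint arm with a two-finger parallel gripper is mounted at the origin on the work surface. World frame = base frame: x ahead of the robot, y to its left, z up, the work surface at z = 0. Lengths are in m, angles in rad, forces in N, time in s.
With the tool pointing down it reaches from about 0.25 to 0.725 m from the base axis. Payload 4 kg.
Tool frame: the origin (TCP) lies where the fingers leave the gripper's body, on its centre line; the fingertips stand 73 mm ahead of it and the grasp point (between the pads) lies 54 mm ahead of it (bot.tip_reach is the z of the fingertips in the tool frame, in m); z points along the fingers, x is the direction in which the jaws open and shut, and the axes are right-handed (so a half turn about z gives the same grasp; the last joint's range is limited). The gripper opens to 85 mm and grips with 20 to 120 N. Pads are 22 mm wide; open, the fingers measure 114 mm over their backs; the gripper's body (76 mm by 85 mm) begins 54 mm behind the grasp point. The pads swing forward as they close: fully open they stand 13 mm farther back than shut.
Start: joints at [-1.219, 0.241, 0.005, 1.335, 0, 1.571], TCP at [0.172, -0.469, 0.304] pointing down, gripper open.
Joint ranges: [-2.72, 2.72], [-1.05, 1.87], [-1.09, 1.28], [-1.99, 2.15], [-1.42, 1.44], [-3.14, 3.14]. Speed limits (rad/s): [2.79, 2.79, 3.14, 3.14, 3.14, 3.14].

### API

Orientations are given as a unit quaternion [x, y, z, w].
In Python, from workcell import bot, vision, job_done gives the robot as it stands.
- The arm moves only by the tool drive_tool, never from a script. Its argument "steps" is one flat list of numbers, 7 for each row, row after row: the shift along the tool's x, y, z in m, then the turn, a rotation vector about the tool's x, y, z in degrees, then the closure, from -1 (fully open) to 1 (shut). A call has 1 to 8 rows; each row shifts and turns the commanded pose from where the row before left it, along the tool's axes as they then stand; what a row does not reach is not made up. A row lasts 1/12 s, in which the tool goes at most 41.7 mm and 7.16 degrees, less where a joint would pass 70% of its speed; a pose out of reach is approached as far as the arm can. A call is refused whole if a number of a shift passes 0.0417 or a number of a turn 7.16, either way. A call with a gripper value outside its range is refused whole. The fingers move at their own pace and stop on an object; the grip force is fixed at half the most. Time passes only in rows, so rows that do not move let the fingers close. It gives the time, the measured TCP pose, the force and the opening at its end, in the units of the state.
- bot.get_obs(): the state, without advancing time (a new reading comes with each control period).
- vision.camera(name): name is "scene" or "top" or "wrist"; returns (picture, depth): 384x512x3 uint8, red, green, blue; 384x512 float32, m along the optical axis (not along the pixel's ray), 0 where there is no reading.
- vision.camera_model(name): a dict with "mtx" (3x3 intrinsics, pixels), "rvec" (rotation vector, rad) and "tvec" (3), from world to camera coordinates, as OpenCV has them. Camera axes: x right, y down, z forward; pixel columns grow to the right and rows downward; lengths in m; the calibration is good to about 2 mm. A picture is of the moment at which its call begins: read the wrist's pose just before it. camera_model takes no time and is no camera call; for the wrist camera it gives the pose at the moment of the call.
- job_done(): hands the job in, once; it reports no verdict.
The state is a dict: "clock": time; "joint_pos": joint angles; "joint_vel": joint speeds; "tau": joint torques, N m; "eef_pos": TCP position; "tool_rot": TCP orientation; "ft_force": force on the tool from outside, world axes, zero at the start; "ft_torque": the same for the moment, N m; "grip_width": finger opening in m.
Only numpy, scipy, OpenCV 4.12 (cv2) and the standard library are available. Lean on these libraries where they do the work, as an engineer would, in place of code of your own. Each camera call takes 0.05 s, during which the arm holds its last target.

### The job

The labelling stand on the stall is set up for bottles; change it over for the jar that stands in its nest: swing the keeper plate off the hub, lift the two-ended holding yoke (the bar with a fork at each end) clear off its pivot pin, turn it end for end so that its wide fork is on the jar's side, and refit it fully down on the pin while it is still swung well clear of the jar. Then push the yoke round until the wide fork embraces the jar and the spring catch snaps out behind the yoke's other end, and swing the keeper plate back over the hub. Leave the jar standing in its nest and do not disturb the other goods.

Things in the scene. Friction and masses are not known exactly. Their poses are not given: they have to be found in the camera images.
- stand: Fixed plywood board, top at z 15 mm, spanning x -98..82, y -213..167 of its frame. Origin: on the pivot pin's upright axis at table level; z up. The yoke's home line is this y axis: home, the end on the jar's side points to +y. The yoke swings home counter-clockwise seen from above, until it meets the stop post. The catch is at the -y end.
- pin_top (a point): Tip of the steel pivot pin, 72 mm above the table, on the stand's axis. Pin 12 mm dia., z 42..72 mm, its top 10 mm tapered to 5 mm dia.; it stands on a boss 40 mm dia., z 15..42 mm, on which the yoke's hub rests.
- stop_post (a point): Top of the upright post, 16 mm dia., z 15..75 mm, at stand (19, -42) mm: it stops the yoke exactly on its home line and carries the keeper. Taller than the pin, so the yoke cannot be turned end for end while on the pin.
- nest (a point): Centre of the jar's nest on the board's top, at stand (-45, 105, 15) mm: a ring 64 mm inside and 74 mm outside dia., 6 mm high.
- yoke_hub (a point): Loose two-ended aluminium yoke, 0.3 kg, balanced. Point on its hub's axis, 6 mm over the underside, z 48 mm when seated. Axes: x along the bar to the wide fork, z up. Hub 36 mm dia., 24 high, 16 mm through-hole. Bar 22 wide, 12 thick, x -160..150; bare for gripping across at x -30..-65 or 30..50. At the start it is on the pin, narrow fork on the jar's side, 45 to 75 deg clockwise of home.
- yoke_wide (a point): Middle of the wide fork's 70 mm mouth, at yoke (105, 45) mm, half-way up the bar; over the nest's centre when home. Two prongs, 12 mm thick like the bar, stand out to the yoke's +y: at x 62..70 (to y 40) and x 140..150 (to y 60). The bar's other edge (y -11) is straight, to push on. Home, the yoke's x points along the stand's +y.
- yoke_narrow (a point): Middle of the narrow fork's 36 mm mouth, at yoke (-108, -30) mm, half-way up the bar. Prongs stand out to the yoke's -y, at x -90..-80 and -136..-126, both to y -45; the bar's tip reaches on to x -160 and is what the catch holds.
- keeper (a joint): Keeper's angle, rad: 0 shut over the hub (9 mm above it), growing clockwise seen from above to 2.5; starts at 0 to 0.2. Stays where left. Steel plate 22 mm wide, z 75..80 mm, turning on the stop post, reaching 60 mm from its axis; at 0 it points from the post to the pin. Beyond about 1.8 it is out of the yoke's way.
- keeper_tab (a point): Middle of the keeper's upright round tab (10 mm dia., z 80..100 mm), 50 mm from the post's axis, beyond the hub's axis by 4 mm when shut; push it sideways (1 to 1.5 N) to turn the keeper.
- catch (a joint): Spring catch's travel, m: 0 sprung out, 0.012 fully back. A sprung roller (24 mm dia., z 41..55 mm): the yoke's narrow-end tip, coming round, rolls it back (takes about 5 to 10 N pushing at the wide fork); in the last 4 degrees or so before the stop post it springs out behind the tip and holds it home.
- catch_nose (a point): Roller's point nearest the pin, at stand (-22, -153, 48) mm when sprung out; it then reaches 7 mm into the path of the narrow end's tip.
- jar_mid (a point): Half-way up the filled glass jar in the nest: 60 mm dia., 85 mm high, about 0.3 kg; its top is 100 mm above the table.
- oil: Bystander: oil bottle, 52 mm dia., 170 mm high, origin under its centre.
- honey: Bystander: honey jar, 72 mm dia., 90 mm high, origin under its centre.
- cup: Bystander: steel sampling cup, 70 mm dia., 60 mm high, origin under its centre.

How it is judged:
On the way, in this order (a step that is already met when the one before it is completed fails the run):
1. the keeper is swung off the hub (more than 1 rad open) (value of joint keeper above 1 rad), for 0.1 s.
2. the yoke is lifted clear off the pin (z of yoke_hub in the frame of stand above 0.08 m), for 0.1 s.
3. the yoke is fully down on the pin again, wide fork on the jar's side, still swung clear of the jar (z of yoke_hub in the frame of stand between 0.044 and 0.051 m and horizontal distance between yoke_hub and pin_top below 0.005 m and angle between yoke_hub's own z axis and vertical below 0.06 rad and y of yoke_wide in the frame of stand above 0.02 m and horizontal distance between yoke_wide and nest above 0.03 m), for 0.2 s.
4. the yoke is home, wide fork round the jar, and the catch has snapped out (z of yoke_hub in the frame of stand between 0.044 and 0.051 m and horizontal distance between yoke_hub and pin_top below 0.005 m and angle between yoke_hub's own z axis and vertical below 0.06 rad and horizontal distance between yoke_wide and nest below 0.009 m and value of joint catch below 0.004 m), for 0.2 s.
At the end, for the whole second after the job is handed in: Yoke level (0.06 rad), fully down on the pin (hub point 44-51 mm up, within 5 mm of the axis), at rest; wide fork's mouth within 9 mm of the nest's centre; catch sprung out (under 4 mm); keeper over the hub (under 0.35 rad); jar upright, within 7 mm of the nest's centre (all of step 4 and value of joint keeper below 0.35 rad and linear speed of yoke below 0.02 m/s and horizontal distance between jar_mid and nest below 0.007 m and angle between jar_mid's own z axis and vertical below 0.1 rad); the robot touches nothing.
It fails at once if the jar in the nest is tipped or lifted out (angle between jar_mid's own z axis and vertical above 0.25 rad or distance of jar_mid from where it was at the start of the episode above 0.015 m).
It fails at once if a bystander is disturbed (distance of any of oil, honey, cup from where it was at the start of the episode above 0.02 m).
It also fails if it takes over 72 s, if anything falls off the work surface, if the arm or the gripper's body presses on something with over 40 N, if the wrist force passes 120 N, or if a joint passes its speed limit or range.

## Working session

There is one attempt and no reset: what is moved stays moved. The work goes in short steps, Python scripts to look and compute and a tool call to move; the robot and the scene stay as the last step left them, time stands still between calls to the robot, and variables do not carry over. Pictures are saved under pics/ and viewed, and the job is handed in when it is done.

Besides the shell and the picture viewer there is one more tool, called after ">>>" as name(argument=value, ...) on one line, values as JSON. drive_tool: Moves the arm, as the interface text tells. Its arguments: {"type":"object","properties":{"steps":{"type":"array"}},"required":["steps"]}

```bash
ls; mkdir -p pics; python3 - <<'E'
from workcell import bot, vision
import cv2,numpy as np
o=bot.get_obs(); print({k:np.round(v,4) for k,v in o.items()})
for n in ("scene","top","wrist"):
    m=vision.camera_model(n); print(n,m)
    p,d=vision.camera(n); cv2.imwrite(f"pics/{n}0.png",p[:,:,::-1]); np.save(f"pics/{n}0d.npy",d)
E
```

```text
pics
{'clock': np.float64(0.0), 'joint_pos': array([-1.219 ,  0.2414,  0.0037,  1.3352, -0.    ,  1.5708]), 'joint_vel': array([-0.0024, -0.0008,  0.0001,  0.0013,  0.0006, -0.0007]), 'tau': array([-4.00000e-04, -3.72313e+01,  2.52411e+01,  1.68000e-02,
       -1.00000e-04,  0.00000e+00]), 'eef_pos': array([ 0.1721, -0.4689,  0.303 ]), 'tool_rot': array([ 8.199e-01, -5.725e-01, -9.000e-04, -6.000e-04]), 'ft_force': array([ 0.422 , -0.4503,  0.9479]), 'ft_torque': array([ 0.0312, -0.0135,  0.0467]), 'grip_width': np.float64(0.0852)}
scene {'mtx': array([[374.22653603,   0.        , 253.33229896],
       [  0.        , 374.22653603, 192.36178811],
       [  0.        ,   0.        ,   1.        ]]), 'rvec': array([ 2.13620516,  0.57382279, -0.31294701]), 'tvec': array([-0.52759397, -0.09155876,  1.39430431])}
top {'mtx': array([[498.37689577,   0.        , 253.7793748 ],
       [  0.        , 498.37689577, 199.01132282],
       [  0.        ,   0.        ,   1.        ]]), 'rvec': array([ 2.16643568, -2.16337001,  0.16791389]), 'tvec': array([0.03817721, 0.59549255, 1.36889417])}
wrist {'mtx': array([[279.91455686,   0.        , 256.89330477],
       [  0.        , 279.91455686, 194.32426273],
       [  0.        ,   0.        ,   1.        ]]), 'rvec': array([-2.364347  ,  1.6500498 ,  0.25419048]), 'tvec': array([-0.49892393, -0.03821815,  0.37850226])}
```

View pics/scene0.png

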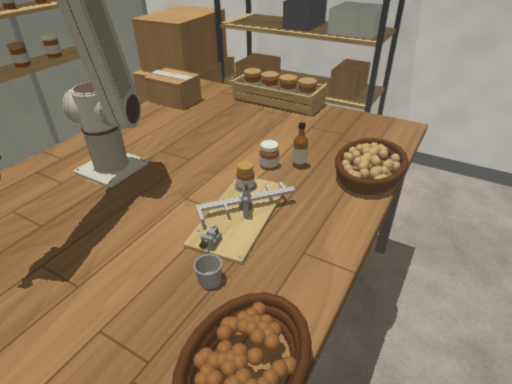

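View pics/top0.png

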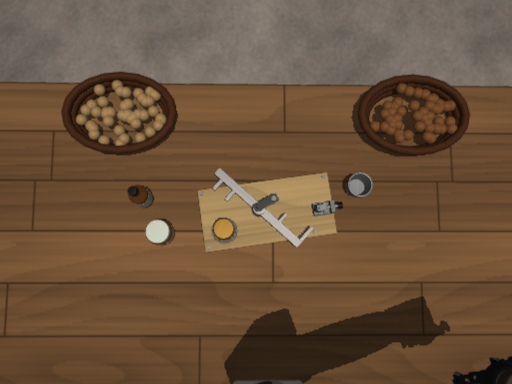

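View pics/wrist0.png

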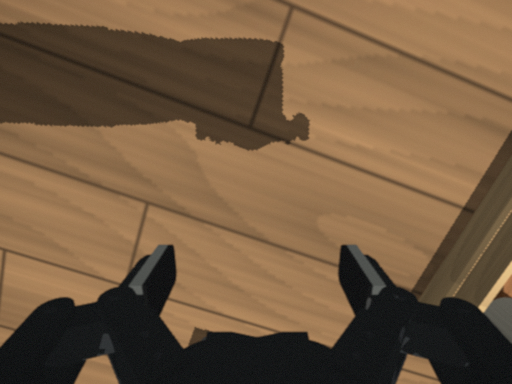

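```bash
cat > h.py <<'E'
import cv2,numpy as np
from scipy.spatial.transform import Rotation as R
from workcell import bot, vision
def ray(m,px,z):
    Rm=cv2.Rodrigues(m["rvec"])[0]; t=m["tvec"].ravel(); c=-Rm.T@t
    u=cv2.undistortPoints(np.array([[px]],float),m["mtx"],None)[0,0]
    d=Rm.T@np.array([u[0],u[1],1.]); s=(z-c[2])/d[2]; return c+s*d
def proj(m,P):
    return cv2.projectPoints(np.array(P,float).reshape(-1,3),m["rvec"],m["tvec"],m["mtx"],None)[0].reshape(-1,2)
E
python3 - <<'E'
from h import *
p=cv2.imread("pics/top0.png"); m=vision.camera_model("top")
c=p[140:270,110:385]; cv2.imwrite("pics/top0c.png",cv2.resize(c,None,fx=2.9,fy=2.9,interpolation=cv2.INTER_CUBIC))
hsv=cv2.cvtColor(p,cv2.COLOR_BGR2HSV)
for n,(u,v) in dict(board=(290,190),table=(300,300),orange=(223,229),keeper=(268,203),yoke=(235,184)).items(): print(n,hsv[v,u])
E
```

```text
board [ 18 114 179]
table [ 14 138 113]
orange [ 19 165 187]
keeper [60  4 72]
yoke [ 15  18 172]
```

View pics/top0c.png

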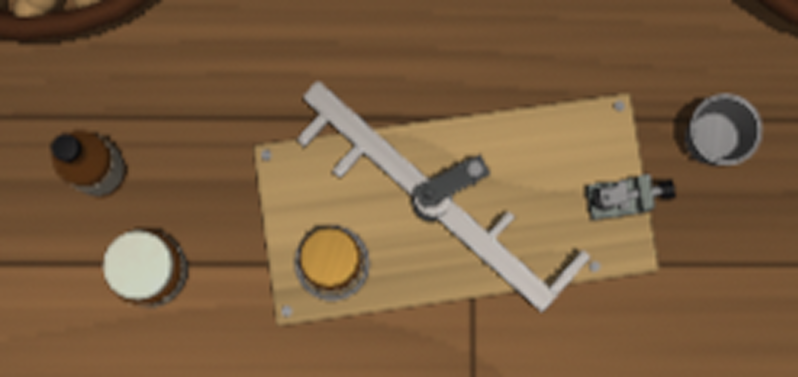

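```bash
python3 - <<'E'
from h import *
p=cv2.imread("pics/top0.png"); m=vision.camera_model("top")
hsv=cv2.cvtColor(p,cv2.COLOR_BGR2HSV)
k=cv2.inRange(hsv,(12,70,140),(25,150,230)); k[:, :190]=0;k[:,345:]=0;k[:165]=0;k[260:]=0
cs,_=cv2.findContours(k,cv2.RETR_EXTERNAL,cv2.CHAIN_APPROX_NONE)
pts=np.vstack([c for c in cs if len(c)>15])
r=cv2.minAreaRect(pts); print(r); b=cv2.boxPoints(r)
W=np.array([ray(m,q,0.015)[:2] for q in b]); print(W.round(4))
# stand corners center (-8,-23)mm
C=W.mean(0)
e=[W[(i+1)%4]-W[i] for i in range(4)]; print([np.linalg.norm(x).round(4) for x in e])
l=max(e[:2],key=np.linalg.norm); l=l*np.sign(l[1]); yaw=np.arctan2(l[1],l[0])-np.pi/2
Rz=lambda a:np.array([[np.cos(a),-np.sin(a)],[np.sin(a),np.cos(a)]])
O=C-Rz(yaw)@[-.008,-.023]; print("O",O,"yaw",np.degrees(yaw))
def S(x,y,z): return [*(O+Rz(yaw)@[x/1000,y/1000]),z/1000]
out=cv2.resize(p[140:270,110:385],None,fx=2.9,fy=2.9,interpolation=cv2.INTER_CUBIC)
for q in [(0,0,72),(19,-42,80),(-45,105,100),(-22,-153,48),(-98,-213,15),(82,-213,15),(82,167,15),(-98,167,15)]:
    u=(proj(m,S(*q))[0]-[110,140])*2.9; cv2.circle(out,tuple(int(x) for x in u),3,(0,0,255),1); print(q,np.round(S(*q),4),u.round())
cv2.imwrite("pics/top0o.png",out)
# jar lid, honey lid, bottle cap, cup
for n,lo,hi,z,box in [("jar",(15,140,120),(25,255,255),.1,(195,255,205,250)),("honey",(20,5,150),(80,60,255),.09,(140,175,215,250))]:
    kk=cv2.inRange(hsv,lo,hi); M=np.zeros_like(kk); x0,x1,y0,y1=box; M[y0:y1,x0:x1]=kk[y0:y1,x0:x1]
    c=max(cv2.findContours(M,0,1)[0],key=cv2.contourArea); (u,v),rr=cv2.minEnclosingCircle(c); print(n,u,v,rr,ray(m,(u,v),z).round(4))
print(O+Rz(yaw)@[-.045,.105])
E
```

```text
((266.31982421875, 211.65655517578125), (62.40597915649414, 132.37069702148438), 81.75367736816406)
[[ 0.6233  0.2033]
 [ 0.6804 -0.1752]
 [ 0.5012 -0.1974]
 [ 0.447   0.1755]]
[np.float64(0.3828), np.float64(0.1806), np.float64(0.3768), np.float64(0.1785)]
O [0.56746062 0.02549806] yaw 8.56700690884492
(0, 0, 72) [0.5675 0.0255 0.072 ] [432. 196.]
(19, -42, 80) [ 0.5925 -0.0132  0.08  ] [473. 169.]
(-45, 105, 100) [0.5073 0.1226 0.1   ] [328. 257.]
(-22, -153, 48) [ 0.5685 -0.1291  0.048 ] [591. 198.]
(-98, -213, 15) [ 0.5023 -0.1997  0.015 ] [659. 269.]
(82, -213, 15) [ 0.6803 -0.1729  0.015 ] [628.  91.]
(82, 167, 15) [0.6237 0.2028 0.015 ] [251. 145.]
(-98, 167, 15) [0.4457 0.176  0.015 ] [276. 326.]
jar 223.13414001464844 228.3780517578125 9.888011932373047 [0.5079 0.1225 0.1   ]
honey 156.69100952148438 231.12921142578125 11.725412368774414 [0.5009 0.301  0.09  ]
[0.50732129 0.12262303]
```

View pics/top0o.png

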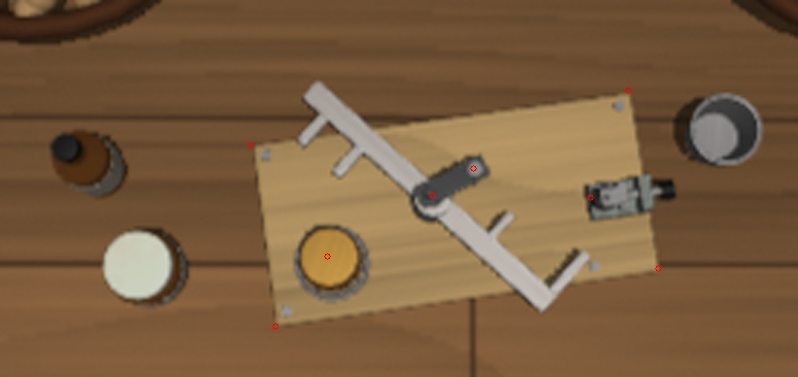

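```bash
cat >> h.py <<'E'
def plan(P,yaw_deg,n=None):
    """tool-frame shift and z-turn from present to P (world) with tool-x yaw; tool down"""
    o=bot.get_obs(); T=R.from_quat(o["tool_rot"])
    s=T.inv().apply(np.array(P)-o["eef_pos"])
    G=R.from_euler('z',yaw_deg,degrees=True)*R.from_euler('x',180,degrees=True)
    rv=(T.inv()*G).as_rotvec(degrees=True)
    x=T.apply([1,0,0]); print("clock",o["clock"],"yaw now",np.degrees(np.arctan2(x[1],x[0])).round(2),"shift",s.round(4),"turn",rv.round(2),"j6",o["joint_pos"][5].round(2))
E
python3 - <<'E'
from h import *
o=bot.get_obs(); T=R.from_quat(o["tool_rot"]); m=vision.camera_model("wrist")
Rm=cv2.Rodrigues(m["rvec"])[0]; c=-Rm.T@m["tvec"].ravel()
print("cam in tool",T.inv().apply(c-o["eef_pos"]),"cam axes in tool",(T.inv().as_matrix()@Rm.T).round(3))
plan([.53,0.03,.30],-70); plan([.53,0.03,.30],0);plan([.53,0.03,.30],-90);
E
```

```text
cam in tool [-0.00010953 -0.0765772  -0.06864821] cam axes in tool [[ 1.     0.     0.   ]
 [-0.     0.954  0.299]
 [-0.    -0.299  0.954]]
clock 0.15 yaw now -69.84 shift [-0.3452 -0.5079  0.0038] turn [0.   0.09 0.16] j6 1.57
clock 0.15 yaw now -69.84 shift [-0.3452 -0.5079  0.0038] turn [-6.000e-02  8.000e-02 -6.984e+01] j6 1.57
clock 0.15 yaw now -69.84 shift [-0.3452 -0.5079  0.0038] turn [2.000e-02 9.000e-02 2.016e+01] j6 1.57
```

>>> drive_tool(steps=[-0.0193,-0.0343,0,0,0,0,-1,-0.0193,-0.0343,0,0,0,0,-1,-0.0193,-0.0343,0,0,0,0,-1,-0.0193,-0.0343,0,0,0,0,-1,-0.0193,-0.0343,0,0,0,0,-1,-0.0193,-0.0343,0,0,0,0,-1,-0.0193,-0.0343,0,0,0,0,-1,-0.0193,-0.0343,0,0,0,0,-1])

```text
clock: 0.82
eef_pos: [0.3774, -0.2281, 0.3038]
tool_rot: [0.82, -0.573, -0.0, 0.0]
ft_force: [0.4, -1.0, 0.5]
grip_width: 0.0854
```

>>> drive_tool(steps=[-0.0193,-0.0343,0,0,0,0,-1,-0.0193,-0.0343,0,0,0,0,-1,-0.0193,-0.0343,0,0,0,0,-1,-0.0193,-0.0343,0,0,0,0,-1,-0.0193,-0.0343,0,0,0,0,-1,-0.0193,-0.0343,0,0,0,0,-1,-0.0193,-0.0343,0,0,0,0,-1,-0.0193,-0.0343,0,0,0,0,-1])

```text
clock: 1.48
eef_pos: [0.5819, 0.0114, 0.3035]
tool_rot: [0.82, -0.572, -0.0, 0.0]
ft_force: [-0.5, -1.4, -0.4]
grip_width: 0.0852
```

>>> drive_tool(steps=[0,0,0,0,0,-7,-0.3,0,0,0,0,0,-7,-0.3,0,0,0,0,0,-7,-0.3,0,0,0,0,0,-7,-0.3,0,0,0,0,0,-7,-0.3,0,0,0,0,0,-7,-0.3,0,0,0,0,0,-7,-0.3,0,0,0,0,0,-7,-0.3])

```text
clock: 2.15
eef_pos: [0.5809, 0.0096, 0.3033]
tool_rot: [0.993, -0.118, -0.001, 0.0]
ft_force: [0.4, -0.0, 0.7]
grip_width: 0.0557
```

>>> drive_tool(steps=[0,0,0,0,0,-7,-0.3,0,0,0,0,0,-7,-0.3,0,0,0,0,0,-7,-0.3,0,0,0,0,0,-7,-0.3,0,0,0,0,0,-7,-0.3,0,0,0,0,0,-7,-0.3,0,0,0,0,0,-4,-0.3,0,0,0,0,0,0,-0.3])

```text
clock: 2.82
eef_pos: [0.5809, 0.0096, 0.3034]
tool_rot: [0.961, 0.277, -0.001, -0.0]
ft_force: [-0.6, 0.5, 0.1]
grip_width: 0.0557
```

```bash
python3 - <<'E'
from h import *
o=bot.get_obs(); print({k:np.round(v,4) for k,v in o.items()})
m=vision.camera_model("wrist"); p,d=vision.camera("wrist"); cv2.imwrite("pics/w1.png",p[:,:,::-1]); np.savez("pics/w1.npz",d=d,**m)
plan([.58,.01,.3],33)
E
```

```text
{'clock': np.float64(2.8167), 'joint_pos': array([ 0.0165,  0.4047,  0.2344,  1.4015, -0.    ,  1.0251]), 'joint_vel': array([-0.001 , -0.0014,  0.0003,  0.0006,  0.0018,  0.098 ]), 'tau': array([ 2.50000e-03, -4.53824e+01,  2.56066e+01,  7.80000e-03,
       -2.00000e-04, -5.31600e-01]), 'eef_pos': array([0.5809, 0.0096, 0.3034]), 'tool_rot': array([ 9.607e-01,  2.775e-01, -5.000e-04, -1.000e-04]), 'ft_force': array([-0.583 ,  0.5166,  0.0512]), 'ft_torque': array([ 0.0427, -0.0097, -0.0007]), 'grip_width': np.float64(0.0557)}
clock 2.8667 yaw now 32.06 shift [-0.0006 -0.0008  0.0035] turn [-0.03  0.05 -0.94] j6 1.03
```

View pics/w1.png

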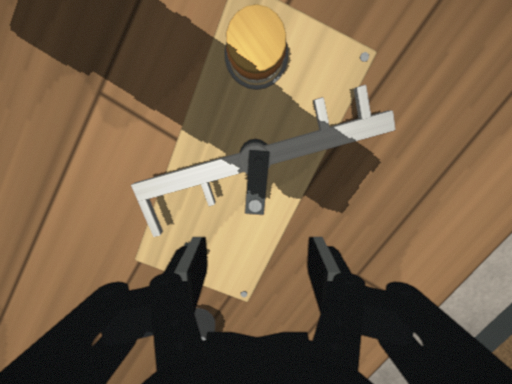

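```bash
python3 - <<'E'
from h import *
m=np.load("pics/w1.npz"); p=cv2.imread("pics/w1.png"); d=m["d"]
c=cv2.resize(p[120:230,190:320],None,fx=6,fy=6,interpolation=cv2.INTER_CUBIC)
O=np.array([.5675,.0255]); a=np.radians(8.5); Rz=np.array([[np.cos(a),-np.sin(a)],[np.sin(a),np.cos(a)]])
for q in [(0,0,72),(19,-42,80),(19,-42,75)]:
    w=[*(O+Rz@np.array(q[:2])/1e3),q[2]/1e3]; u=proj(m,w)[0]; print(q,u); cv2.circle(c,tuple(int(x) for x in (u-[190,120])*6),4,(0,0,255),2)
for px in [(255,205)]: print([ray(m,px,z).round(4) for z in (.08,.1)], d[205,255])
Rm=cv2.Rodrigues(m["rvec"])[0]
# heights
for px in [(255,205),(257,175),(257,155),(257,150),(255,145),(250,146),(264,150)]:
    z=d[px[1],px[0]]; u=cv2.undistortPoints(np.array([[px]],float),m["mtx"],None)[0,0]
    print(px,(Rm.T@(np.array([u[0]*z,u[1]*z,z])-m["tvec"].ravel())).round(4))
cv2.imwrite("pics/w1c.png",c)
E
```

```text
(0, 0, 72) [254.1716037  160.85384282]
(19, -42, 80) [254.66599686 203.5152178 ]
(19, -42, 75) [254.7058008  202.04869824]
[array([ 0.5937, -0.0145,  0.08  ]), array([ 0.5901, -0.0084,  0.1   ])] 0.30547726
(255, 205) [ 0.593  -0.0133  0.0839]
(257, 175) [0.5775 0.0154 0.0796]
(257, 155) [0.5662 0.0334 0.0781]
(257, 150) [0.5635 0.0376 0.0761]
(255, 145) [0.5597 0.0395 0.0643]
(250, 146) [0.5556 0.0359 0.0656]
(264, 150) [0.5708 0.0403 0.0651]
```

View pics/w1c.png

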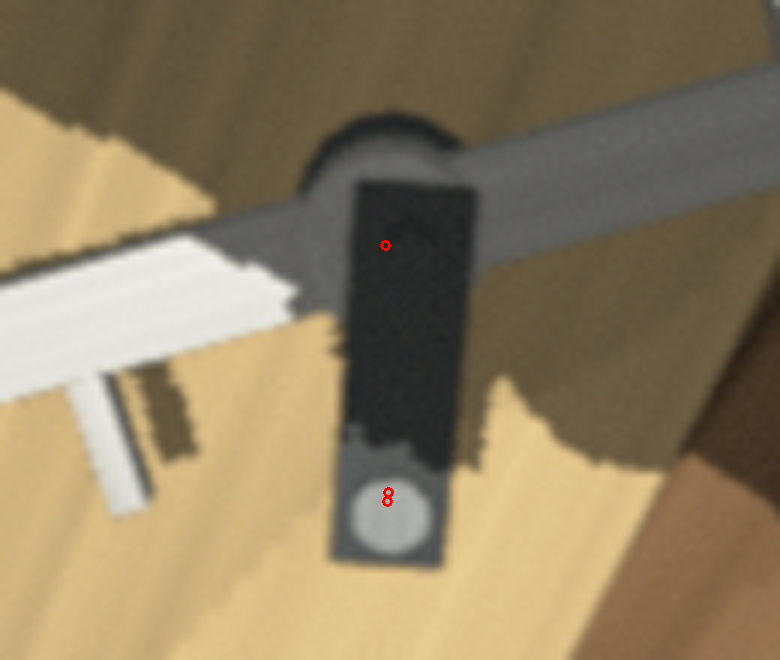

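```bash
python3 - <<'E'
from h import *
m=np.load("pics/w1.npz")
f=lambda x,y,z: ray(m,(190+x/6,120+y/6),z)
P=f(391,514,.084); E=f(417,183,.08); t=f(411,222,.1)
L=[f(359,180,.08),f(333,560,.08)]; Rr=[f(475,188,.08),f(442,566,.08)]
print(P,E,t,np.linalg.norm((E-P)[:2]),np.linalg.norm((t-P)[:2]))
for v in (E-P,t-P,L[0]-L[1],Rr[0]-Rr[1]): print(np.degrees(np.arctan2(v[1],v[0])))
print("shut dir", np.degrees(np.arctan2(42,-19))+8.5)
E
```

```text
[ 0.59357284 -0.01384616  0.084     ] [0.5656991  0.03899853 0.08      ] [0.5665587  0.03553538 0.1       ] 0.059745347563983794 0.056287661298320524
117.81009324934917
118.68083665271297
117.8735610152109
117.97433696628613
shut dir 122.84108993669251
```

```bash
python3 - <<'E'
from h import *
plan([.5702,.0304,.157],28)
E
```

```text
clock 2.8667 yaw now 32.06 shift [ 0.0021 -0.0232  0.1465] turn [-0.03  0.05  4.06] j6 1.03
```

>>> drive_tool(steps=[0.002,-0.0232,0,0,0,4,0,0,0,0.035,0,0,0,0,0,0,0.035,0,0,0,0,0,0,0.035,0,0,0,0,0,0,0,0,0,0,0,0,0,0.03,0,0,0,0,0,0,0.0115,0,0,0,0,0,0,0,0,0,0,0])

```text
clock: 3.53
eef_pos: [0.5691, 0.0302, 0.1557]
tool_rot: [0.97, 0.243, -0.002, -0.0]
ft_force: [-1.0, 0.1, -0.3]
grip_width: 0.0422
```

```bash
python3 - <<'E'
from h import *
plan([.5702,.0304,.157],28); print(bot.get_obs()["ft_force"])
m=vision.camera_model("wrist"); p,d=vision.camera("wrist"); cv2.imwrite("pics/w2.png",p[:,:,::-1])
m=vision.camera_model("scene"); p,d=vision.camera("scene"); cv2.imwrite("pics/s2.png",cv2.resize(p[120:300,150:350,::-1],None,fx=3,fy=3))
E
```

```text
clock 3.5333 yaw now 28.08 shift [ 0.0011  0.0003 -0.0013] turn [-0.12  0.26  0.08] j6 1.13
[-0.97367436  0.14747496 -0.30960699]
```

View pics/w2.png

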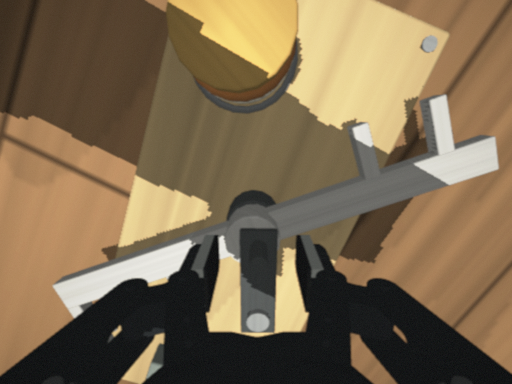

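View pics/s2.png

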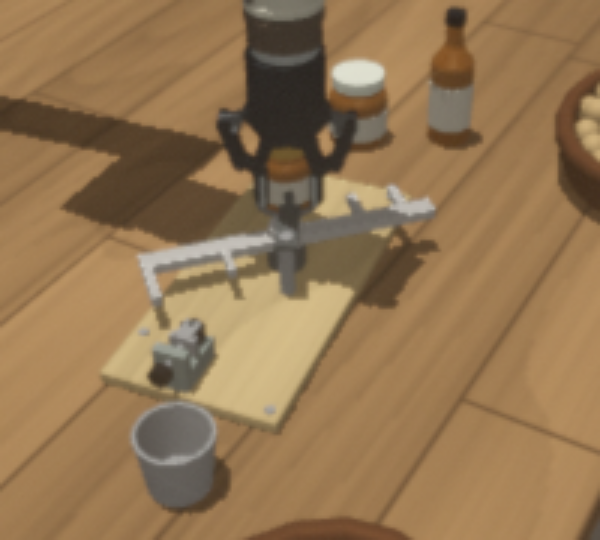

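>>> drive_tool(steps=[0.0061,0.0004,0,0,0,7,0,0.0061,0.0004,0,0,0,7,0,0.0061,0.0004,0,0,0,7,0,0.0061,0.0004,0,0,0,7,0,0.0061,0.0004,0,0,0,7,0,0.0061,0.0004,0,0,0,7,0,0.0061,0.0004,0,0,0,7,0,0.0061,0.0004,0,0,0,7,0])

```text
clock: 4.3
eef_pos: [0.6185, 0.0302, 0.1601]
tool_rot: [0.97, -0.244, 0.001, -0.0]
ft_force: [-1.2, -0.5, 0.4]
grip_width: 0.0427
```

>>> drive_tool(steps=[0.0061,0.0004,0,0,0,7,0,0.0061,0.0004,0,0,0,7,0,0.0061,0.0004,0,0,0,7,0,0.0061,0.0004,0,0,0,7,0,0.0061,0.0004,0,0,0,7,0,0.0061,0.0004,0,0,0,7,0,0.0061,0.0004,0,0,0,7,0,0.0061,0.0004,0,0,0,6,0])

```text
clock: 4.97
eef_pos: [0.6449, -0.0085, 0.1601]
tool_rot: [0.748, -0.664, 0.001, -0.002]
ft_force: [0.1, 2.5, -1.3]
grip_width: 0.0427
```

>>> drive_tool(steps=[0.006,0,0,0,0,0,0,0.006,0.001,0,0,0,0,0,0.006,0.002,0,0,0,0,0,0,0,0,0,0,0,0,-0.012,-0.002,0,0,0,0,0,0,0,0,0,0,0,0])

```text
clock: 5.47
eef_pos: [0.6431, -0.0133, 0.1574]
tool_rot: [0.75, -0.661, -0.0, -0.0]
ft_force: [1.1, -0.1, -0.2]
grip_width: 0.0428
```

```bash
python3 - <<'E'
from h import *
o=bot.get_obs();print(o["ft_force"],o["joint_pos"],o["eef_pos"])
m=vision.camera_model("wrist"); p,d=vision.camera("wrist"); cv2.imwrite("pics/w3.png",p[:,:,::-1])
E
```

```text
[ 1.06671046 -0.05650291 -0.20787146] [-2.09469509e-02  6.12883851e-01  1.86806348e-01  1.14529931e+00
  7.33311330e-04  2.99406529e+00] [ 0.64314273 -0.01330449  0.15743412]
```

View pics/w3.png

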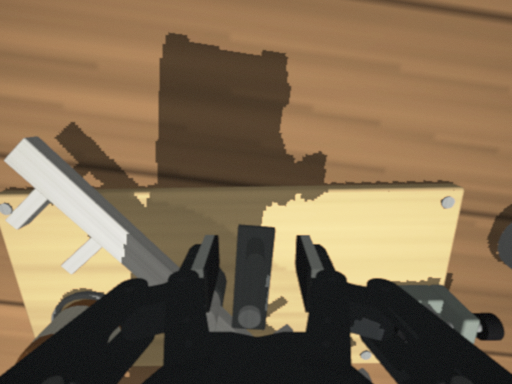

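>>> drive_tool(steps=[0,0,-0.04,0,0,0,0,0,0,-0.04,0,0,0,0,0,0,-0.04,0,0,-7,0,0,0,-0.03,0,0,-7,0,0,0,0,0,0,-7,0,0,0,0,0,0,-7,0,0,0,0,0,0,-7,0,0,0,0,0,0,-6,0])

```text
clock: 6.18
eef_pos: [0.6433, -0.0144, 0.3076]
tool_rot: [0.935, -0.354, 0.0, 0.0]
ft_force: [-0.1, -0.4, 0.8]
grip_width: 0.0432
```

```bash
python3 - <<'E'
from h import *
plan([.575,.045,.3],-42)
E
```

```text
clock 6.1833 yaw now -41.45 shift [-0.0905  0.0007  0.0075] turn [ 0.02 -0.01  0.55] j6 2.27
```

>>> drive_tool(steps=[-0.03,0,0,0,0,0.5,0,-0.03,0,0,0,0,0,0,-0.03,0,0,0,0,0,0,0,0,0,0,0,0,0])

```text
clock: 6.52
eef_pos: [0.5727, 0.0488, 0.3072]
tool_rot: [0.933, -0.359, -0.002, 0.0]
ft_force: [-0.5, -0.6, -0.7]
grip_width: 0.0426
```

```bash
python3 - <<'E'
from h import *
o=bot.get_obs();print(o["eef_pos"])
m=vision.camera_model("wrist"); p,d=vision.camera("wrist"); cv2.imwrite("pics/w4.png",p[:,:,::-1]); np.savez("pics/w4.npz",d=d,**m)
p,d=vision.camera("top"); cv2.imwrite("pics/t4.png",p[:,:,::-1])
E
```

```text
[0.57265729 0.04878699 0.30724003]
```

View pics/w4.png

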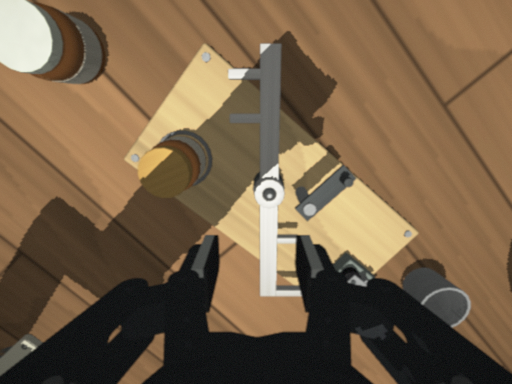

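```bash
python3 - <<'E'
from h import *
m=np.load("pics/w4.npz"); p=cv2.imread("pics/w4.png"); d=m["d"]
c=cv2.resize(p[30:305,220:320],None,fx=5,fy=5,interpolation=cv2.INTER_CUBIC)
cv2.imwrite("pics/w4a.png",cv2.resize(p[40:150,220:310],None,fx=5,fy=5,interpolation=cv2.INTER_CUBIC)); cv2.imwrite("pics/w4b.png",cv2.resize(p[150:300,220:360],None,fx=4,fy=4,interpolation=cv2.INTER_CUBIC))
E
```

```text
(no output)
```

View pics/w4a.png

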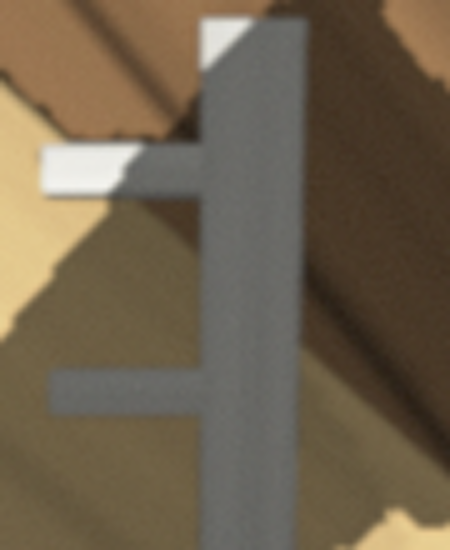

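View pics/w4b.png

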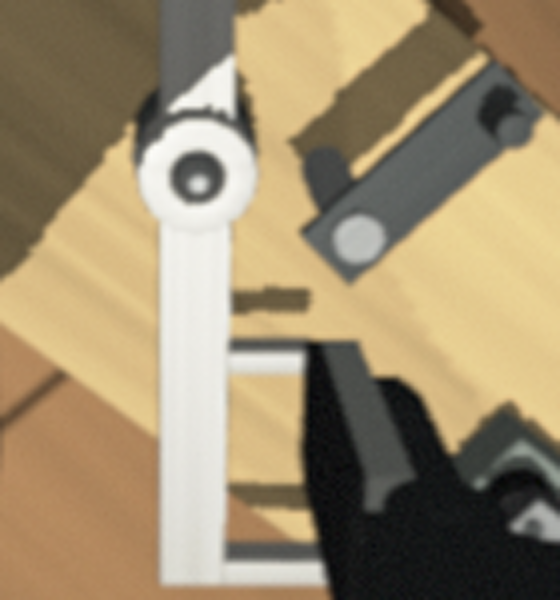

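```bash
python3 - <<'E'
from h import *
m=np.load("pics/w4.npz")
r=lambda u,v,z: ray(m,(u,v),z)
hub=r(269.25,193.25,.066); pin=r(269.75,195.5,.072)
a=r(271,48,.054); b=r(269.6,140,.054); cc=r(269-.25+0,260,.054)
l=r(220+161/4,150+300/4,.054);l2=r(220+161/4,150+570/4,.054);R1=r(220+231/4,150+300/4,.054);R2=r(220+225/4,150+570/4,.054)
e=(l2+R2)/2
print("hub",hub,"pin",pin)
for q in (a-hub,b-hub,a-b,a-e): print(np.degrees(np.arctan2(q[1],q[0])))
print("tip", np.linalg.norm((r(271,43.4,.054)-hub)[:2]), np.linalg.norm((r(268.3,150+584/4,.054)-hub)[:2]))
post=r(220+358/4,150+240/4,.084); print("post",post)
v=post-pin; print("yaw from post", np.degrees(np.arctan2(v[1],v[0])-np.arctan2(-42,19)), np.linalg.norm(v[:2]))
t=r(220+515/4,150+128/4,.1); print("tab",t, (t-post), np.degrees(np.arctan2(*(t-post)[1::-1])))
E
```

```text
hub [0.56952043 0.02523535 0.066     ] pin [0.5692343 0.0243931 0.072    ]
47.85481448867892
47.878890849060824
47.83955761236906
48.09191914070742
tip 0.15788177644522988 0.150157098352195
post [ 0.59308422 -0.0146714   0.084     ]
yaw from post 7.064097931124644 0.0457695766413848
tab [ 0.64355121 -0.01104145  0.1       ] [0.05046699 0.00362994 0.016     ] 4.11403417754572
```

```bash
python3 - <<'E'
from h import *
plan([.601,.0601,.105],-42.1)
E
```

```text
clock 6.6167 yaw now -42.19 shift [ 0.0093 -0.0268  0.2028] turn [ 0.02 -0.03 -0.09] j6 2.39
```

>>> drive_tool(steps=[0.0093,-0.0268,0,0,0,0,-0.4,0,0,0.035,0,0,0,-0.4,0,0,0.035,0,0,0,-0.4,0,0,0.035,0,0,0,-0.4,0,0,0.025,0,0,0,-0.4,0,0,0,0,0,0,-0.4])

```text
clock: 7.12
eef_pos: [0.5988, 0.0581, 0.1705]
tool_rot: [0.932, -0.361, -0.005, 0.003]
ft_force: [-0.3, 0.2, -1.1]
grip_width: 0.06
```

```bash
python3 - <<'E'
from h import *
plan([.601,.0601,.105],-42.1)
m=vision.camera_model("wrist"); p,d=vision.camera("wrist"); cv2.imwrite("pics/w5.png",p[:,:,::-1])
E
```

```text
clock 7.1167 yaw now -42.38 shift [ 0.0008 -0.0036  0.0655] turn [ 0.53  0.44 -0.28] j6 2.41
```

View pics/w5.png

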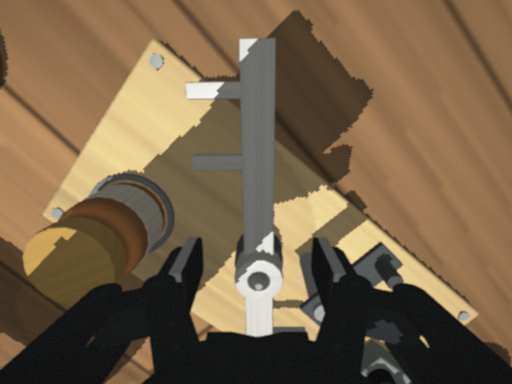

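>>> drive_tool(steps=[0.0005,-0.003,0.025,0,0,0,-0.4,0,0,0.025,0,0,0,-0.4,0,0,0.0125,0,0,0,-0.4,0,0,0,0,0,0,-0.4,0,0,0,0,0,0,-0.4])

```text
clock: 7.58
eef_pos: [0.6054, 0.0608, 0.1165]
tool_rot: [0.932, -0.361, 0.001, -0.0]
ft_force: [0.9, -0.7, -0.2]
grip_width: 0.0597
```

```bash
python3 - <<'E'
from h import *
plan([.601,.0601,.105],-42.1)
p,d=vision.camera("scene"); cv2.imwrite("pics/s5.png",cv2.resize(p[120:300,150:350,::-1],None,fx=3,fy=3))
E
```

```text
clock 7.5833 yaw now -42.37 shift [-0.0028  0.0035  0.0115] turn [-0.08 -0.09 -0.27] j6 2.41
```

View pics/s5.png

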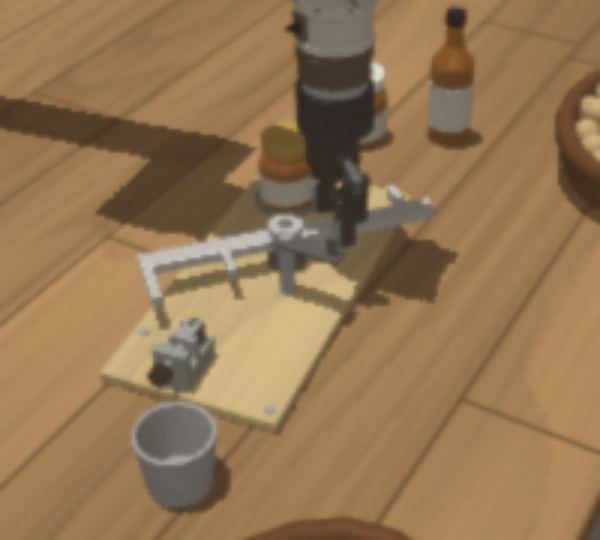

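>>> drive_tool(steps=[-0.0028,0.0035,0.0115,0,0,0.2,-0.4,0,0,0,0,0,0,-0.4,0,0,0,0,0,0,0,0,0,0,0,0,0,0.5,0,0,0,0,0,0,1,0,0,0,0,0,0,1,0,0,0,0,0,0,1,0,0,0,0,0,0,1])

```text
clock: 8.3
eef_pos: [0.6006, 0.0603, 0.1047]
tool_rot: [0.932, -0.363, 0.001, -0.001]
ft_force: [0.2, 0.8, 5.6]
grip_width: 0.0206
```

```bash
python3 - <<'E'
from h import *
plan([.601,.0601,.105],-42.1); o=bot.get_obs(); print(o["eef_pos"],o["ft_force"],o["ft_torque"],o["grip_width"])
m=vision.camera_model("wrist"); p,d=vision.camera("wrist"); cv2.imwrite("pics/w6.png",p[:,:,::-1])
E
```

```text
clock 8.3 yaw now -42.54 shift [ 0.0004 -0.0001 -0.0003] turn [-0.11 -0.12 -0.44] j6 2.41
[0.6006257  0.06034792 0.10473079] [0.24878662 0.7580817  5.61438591] [-0.14275701  0.01101666 -0.02234851] 0.02063745639941863
```

View pics/w6.png

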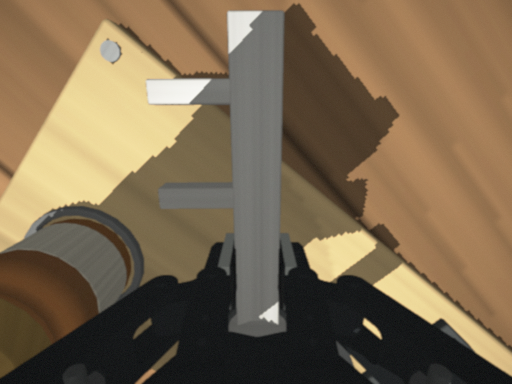

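>>> drive_tool(steps=[0,0,-0.01,0,0,0,1,0,0,-0.01,0,0,0,1,0,0,-0.015,0,0,0,1,0,0,-0.02,0,0,0,1,0,0,-0.02,0,0,0,1,0,0,-0.02,0,0,0,1,0,0,0,0,0,0,1,0,0,0,0,0,0,1])

```text
clock: 9.02
eef_pos: [0.6, 0.0604, 0.1994]
tool_rot: [0.932, -0.363, 0.001, -0.001]
ft_force: [-0.7, 0.1, -4.7]
grip_width: 0.0209
```

```bash
python3 - <<'E'
from h import *
plan([.601,.0601,.2],-42.1); o=bot.get_obs(); print(o["eef_pos"],o["ft_force"],o["ft_torque"],o["grip_width"])
m=vision.camera_model("wrist"); p,d=vision.camera("wrist"); cv2.imwrite("pics/w7.png",p[:,:,::-1])
p,d=vision.camera("scene"); cv2.imwrite("pics/s7.png",cv2.resize(p[120:300,150:350,::-1],None,fx=3,fy=3))
E
```

```text
clock 9.0167 yaw now -42.54 shift [ 0.0009 -0.0004 -0.0006] turn [-0.1  -0.08 -0.44] j6 2.41
[0.60002186 0.06042661 0.19941898] [-0.69611125  0.09059401 -4.74768578] [ 0.17167921 -0.08083869  0.02649636] 0.020901349477902204
```

View pics/w7.png

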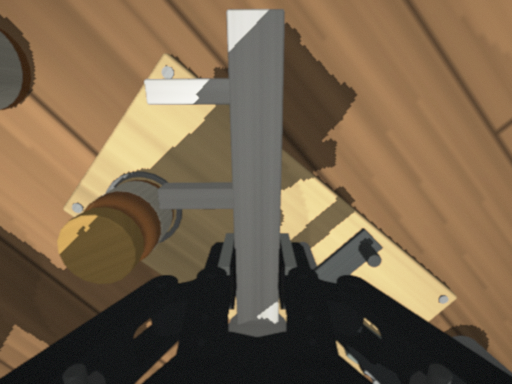

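View pics/s7.png

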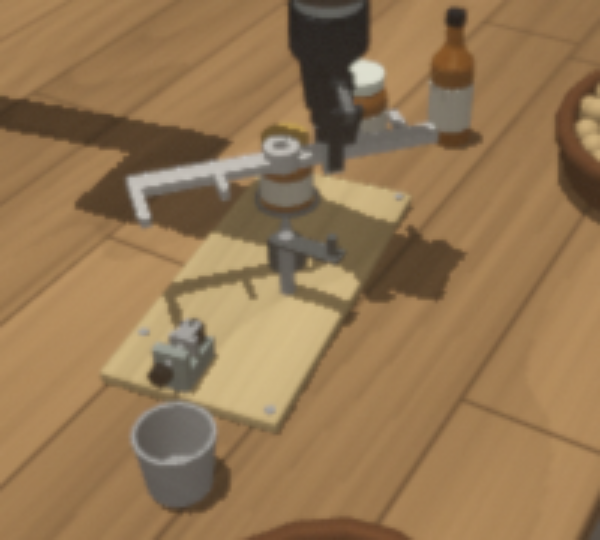

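>>> drive_tool(steps=[-0.0057,0.0004,0,0,0,-7,1,-0.0057,0.0003,0,0,0,-7,1,-0.0057,0.0004,0,0,0,-7,1,-0.0057,0.0003,0,0,0,-7,1,-0.0057,0.0004,0,0,0,-7,1,-0.0057,0.0003,0,0,0,-7,1,-0.0057,0.0004,0,0,0,-7,1,-0.0057,0.0003,0,0,0,-7,1])

```text
clock: 9.78
eef_pos: [0.5553, 0.0713, 0.196]
tool_rot: [0.993, 0.12, -0.002, -0.0]
ft_force: [0.2, 0.0, -4.8]
grip_width: 0.0207
```

>>> drive_tool(steps=[-0.0057,0.0004,0,0,0,-7,1,-0.0057,0.0003,0,0,0,-7,1,-0.0057,0.0004,0,0,0,-7,1,-0.0057,0.0003,0,0,0,-7,1,-0.0057,0.0004,0,0,0,-7,1,-0.0057,0.0003,0,0,0,-7,1,-0.0057,0.0004,0,0,0,-7,1,-0.0057,0.0003,0,0,0,-7,1])

```text
clock: 10.45
eef_pos: [0.5223, 0.042, 0.1962]
tool_rot: [0.82, 0.572, -0.002, -0.001]
ft_force: [0.3, -0.7, -3.6]
grip_width: 0.0205
```

>>> drive_tool(steps=[-0.0057,0.0004,0,0,0,-7,1,-0.0057,0.0003,0,0,0,-7,1,-0.0057,0.0004,0,0,0,-7,1,-0.0057,0.0003,0,0,0,-7,1,-0.0057,0.0004,0,0,0,-7,1,-0.0057,0.0003,0,0,0,-7,1,-0.0057,0.0004,0,0,0,-7,1,-0.0057,0.0003,0,0,0,-7,1])

```text
clock: 11.12
eef_pos: [0.5282, -0.0017, 0.1961]
tool_rot: [0.456, 0.89, -0.001, -0.002]
ft_force: [0.3, -0.3, -4.0]
grip_width: 0.021
```

>>> drive_tool(steps=[-0.0057,0.0003,0,0,0,-7,1,-0.0041,0.0002,0,0,0,-5,1,0,0,0,0,0,0,1,0,0,0,0,0,0,1])

```text
clock: 11.45
eef_pos: [0.5352, -0.0088, 0.1967]
tool_rot: [0.364, 0.931, -0.001, -0.002]
ft_force: [-0.0, -0.2, -2.7]
grip_width: 0.0208
```

```bash
python3 - <<'E'
from h import *
plan([2*.5690-.6006,2*.0248-.0603,.2],137.5); o=bot.get_obs(); print(o["eef_pos"],o["ft_force"],o["ft_torque"],o["grip_width"])
m=vision.camera_model("wrist"); p,d=vision.camera("wrist"); cv2.imwrite("pics/w8.png",p[:,:,::-1]); np.savez("pics/w8.npz",d=d,**m)
T=R.from_quat(o["tool_rot"])
for s in ([0,0,0],[.06,.06,0],[.05,.08,0],[-.05,.08,0]):
    print(s,proj(m,np.array([.569,.0248,.072])-T.apply(s)),proj(m,np.array([.593,-.0147,.084])-T.apply(s)))
p,d=vision.camera("scene"); cv2.imwrite("pics/s8.png",cv2.resize(p[120:300,150:350,::-1],None,fx=3,fy=3))
p,d=vision.camera("top"); cv2.imwrite("pics/t8.png",cv2.resize(p[120:270,90:360,::-1],None,fx=2.9,fy=2.9))
E
```

```text
clock 11.45 yaw now 137.3 shift [-0.0029  0.0001 -0.0034] turn [-0.16 -0.16 -0.2 ] j6 -0.84
[ 0.53517925 -0.00882769  0.19665608] [-0.04326828 -0.16949561 -2.69622455] [-0.11917435  0.09838759  0.00530613] 0.020818034114199586
[0, 0, 0] [[253.93433152 271.00649632]] [[193.37408084 265.0165218 ]]
[0.06, 0.06, 0] [[171.11059601 198.91445481]] [[ 98.03287197 186.46946929]]
[0.05, 0.08, 0] [[182.70320046 171.98591844]] [[108.21370845 156.86369286]]
[-0.05, 0.08, 0] [[324.46562975 171.99384814]] [[261.93287703 156.87340445]]
```

View pics/w8.png

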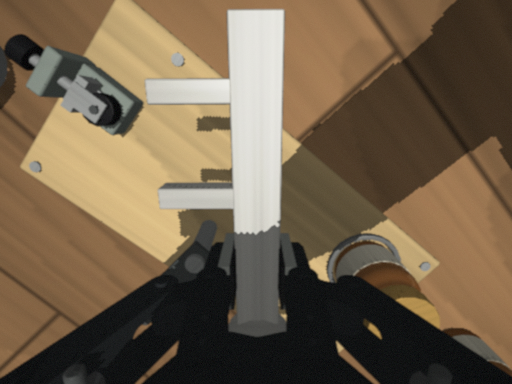

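View pics/t8.png

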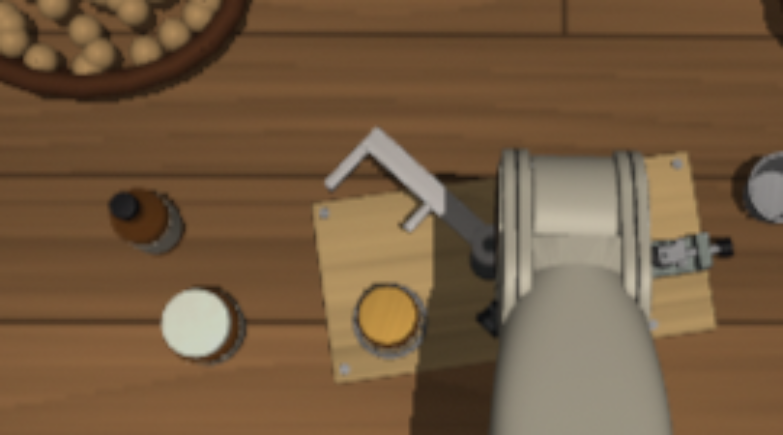

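>>> drive_tool(steps=[-0.015,0.02,0,0,0,0,1,-0.015,0.02,0,0,0,0,1,-0.01,0.02,0,0,0,0,1,0,0,0,0,0,0,1,0,0,0,0,0,0,1])

```text
clock: 12.02
eef_pos: [0.6067, 0.0091, 0.1977]
tool_rot: [0.363, 0.932, -0.0, -0.0]
ft_force: [-0.1, -0.2, -3.3]
grip_width: 0.0206
```

```bash
python3 - <<'E'
from h import *
o=bot.get_obs(); print(o["eef_pos"],o["joint_vel"].round(3))
m=vision.camera_model("wrist"); p,d=vision.camera("wrist"); cv2.imwrite("pics/w9.png",p[:,:,::-1]); np.savez("pics/w9.npz",d=d,**m)
print(proj(m,[.569,.0248,.072]),proj(m,[.593,-.0147,.084]))
u=proj(m,[.569,.0248,.072])[0].astype(int); x0,y0=u[0]-90,u[1]-50; print(x0,y0)
cv2.imwrite("pics/w9c.png",cv2.resize(p[y0:y0+100,x0:x0+130,::-1],None,fx=6,fy=6,interpolation=cv2.INTER_CUBIC))
E
```

```text
[0.60672177 0.00906918 0.19771774] [-0.011 -0.025 -0.049  0.012 -0.004 -0.005]
[[309.56588633 196.06361668]] [[248.01237172 183.2426188 ]]
219 146
```

View pics/w9c.png

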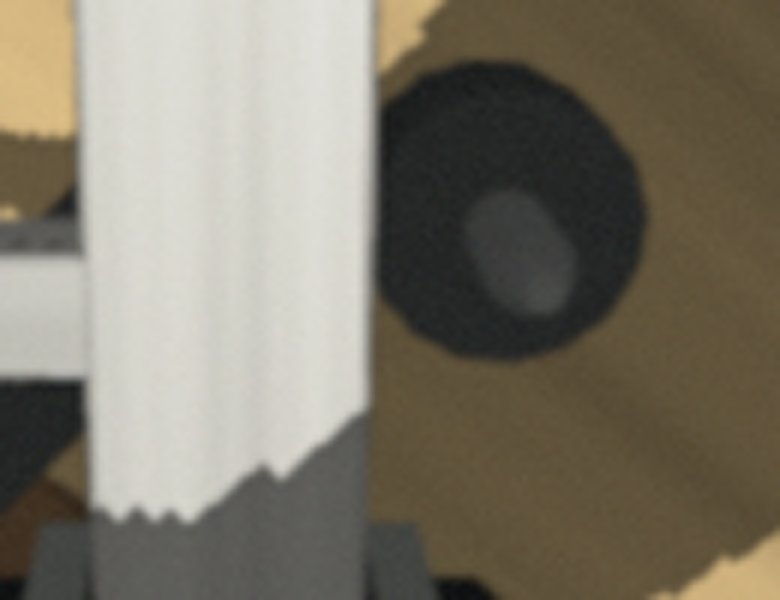

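```bash
python3 - <<'E'
from h import *
m=np.load("pics/w9.npz")
print(ray(m,(219+548/6,146+292/6),.072), ray(m,(219+495/6,146+210/6),.042), ray(m,(219+512/6,146+228/6),.046))
E
```

```text
[0.56791143 0.02435107 0.072     ] [0.56768351 0.02120216 0.042     ] [0.56738379 0.02349326 0.046     ]
```

```bash
python3 - <<'E'
from h import *
plan([.5365,-.0111,.19],137.46)
E
```

```text
clock 12.0667 yaw now 137.46 shift [ 0.0376 -0.0614  0.0078] turn [-0.09 -0.08 -0.  ] j6 -0.81
```

>>> drive_tool(steps=[0.0126,-0.02,0,0,0,0,1,0.0125,-0.02,0,0,0,0,1,0.0125,-0.0214,0,0,0,0,1,0,0,0,0,0,0,1,0,0,0,0,0,0,1,0,0,0,0,0,0,1])

```text
clock: 12.57
eef_pos: [0.537, -0.0115, 0.199]
tool_rot: [0.363, 0.932, 0.0, 0.001]
ft_force: [0.5, 0.1, -3.0]
grip_width: 0.0202
```

```bash
python3 - <<'E'
from h import *
plan([.5365,-.0111,.145],137.46)
E
```

```text
clock 12.5667 yaw now 137.42 shift [ 0.0007 -0.0001  0.054 ] turn [ 0.06  0.06 -0.04] j6 -0.85
```

>>> drive_tool(steps=[0.0005,0,0.02,0,0,0,1,0,0,0.02,0,0,0,1,0,0,0.017,0,0,0,1,0,0,0,0,0,0,1,0,0,0,0,0,0,1])

```text
clock: 12.98
eef_pos: [0.5367, -0.0108, 0.1407]
tool_rot: [0.363, 0.932, -0.0, -0.001]
ft_force: [0.2, 0.0, -3.1]
grip_width: 0.0207
```

```bash
python3 - <<'E'
from h import *
plan([.5365,-.0111,.1047],137.46);print(bot.get_obs()["ft_force"])
p,d=vision.camera("scene"); cv2.imwrite("pics/s10.png",cv2.resize(p[150:250,180:320,::-1],None,fx=5,fy=5,interpolation=cv2.INTER_CUBIC))
E
```

```text
clock 12.9833 yaw now 137.47 shift [-0.0001 -0.0003  0.036 ] turn [-0.07 -0.09  0.01] j6 -0.85
[ 0.18340787  0.04261383 -3.13993975]
```

View pics/s10.png

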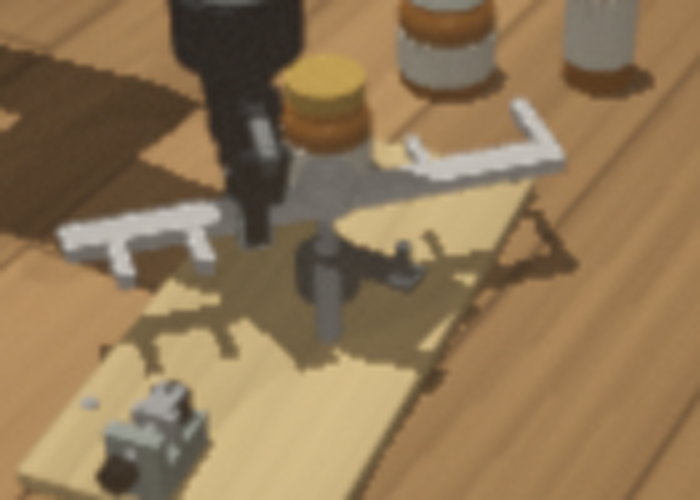

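Hub sits right over the pin. I'll lower gradually, watching the force.

>>> drive_tool(steps=[0,0,0.005,0,0,0,1,0,0,0.005,0,0,0,1,0,0,0.004,0,0,0,1,0,0,0,0,0,0,1,0,0,0,0,0,0,1])

```text
clock: 13.45
eef_pos: [0.5366, -0.011, 0.1272]
tool_rot: [0.363, 0.932, -0.0, -0.0]
ft_force: [1.4, -0.3, -2.5]
grip_width: 0.0208
```

>>> drive_tool(steps=[0,0,0.004,0,0,0,1,0,0,0.004,0,0,0,1,0,0,0.003,0,0,0,1,0,0,0,0,0,0,1])

```text
clock: 13.78
eef_pos: [0.5361, -0.011, 0.1155]
tool_rot: [0.363, 0.932, -0.0, -0.001]
ft_force: [0.0, -0.2, -3.7]
grip_width: 0.0209
```

>>> drive_tool(steps=[0,0,0.004,0,0,0,1,0,0,0.004,0,0,0,1,0,0,0,0,0,0,1,0,0,0,0,0,0,1])

```text
clock: 14.12
eef_pos: [0.5364, -0.011, 0.108]
tool_rot: [0.363, 0.932, -0.0, -0.0]
ft_force: [-0.2, 0.7, -3.3]
grip_width: 0.0209
```

>>> drive_tool(steps=[0,0,0.002,0,0,0,1,0,0,0.0015,0,0,0,1,0,0,0,0,0,0,1,0,0,0,0,0,0,1])

```text
clock: 14.45
eef_pos: [0.537, -0.011, 0.1052]
tool_rot: [0.363, 0.932, 0.0, 0.0]
ft_force: [1.0, -0.2, -2.3]
grip_width: 0.0211
```

```bash
python3 - <<'E'
from h import *
plan([.5365,-.0111,.1047],137.46);print(bot.get_obs()["ft_force"])
E
```

```text
clock 14.45 yaw now 137.45 shift [ 0.0003 -0.0004  0.0005] turn [ 0.03  0.03 -0.01] j6 -0.85
[ 1.00381679 -0.19336703 -2.33717417]
```

Down ~0.5 mm more, then release.

>>> drive_tool(steps=[0,0,0.001,0,0,0,1,0,0,0,0,0,0,1,0,0,0,0,0,0,0.6,0,0,0,0,0,0,0.2,0,0,0,0,0,0,-0.2,0,0,0,0,0,0,-0.2,0,0,0,0,0,0,-0.2])

```text
clock: 15.03
eef_pos: [0.5369, -0.011, 0.1038]
tool_rot: [0.363, 0.932, 0.0, 0.0]
ft_force: [-0.7, 0.3, 0.2]
grip_width: 0.0511
```

>>> drive_tool(steps=[0,0,-0.02,0,0,0,-0.2,0,0,-0.03,0,0,0,-0.2,0,0,-0.04,0,0,0,-0.2,0,0,-0.04,0,0,0,-0.2,0,0,-0.04,0,0,0,-0.2,0,-0.03,-0.03,0,0,0,-0.2,0,-0.03,0,0,0,0,-0.2,0,0,0,0,0,0,-0.2])

```text
clock: 15.7
eef_pos: [0.495, -0.0572, 0.3061]
tool_rot: [0.364, 0.931, -0.0, 0.002]
ft_force: [-1.2, 0.8, -0.5]
grip_width: 0.0513
```

```bash
python3 - <<'E'
from h import *
o=bot.get_obs(); print(o["eef_pos"],o["joint_vel"].round(3))
m=vision.camera_model("wrist"); p,d=vision.camera("wrist"); cv2.imwrite("pics/w11.png",p[:,:,::-1]); np.savez("pics/w11.npz",d=d,**m)
p,d=vision.camera("scene"); cv2.imwrite("pics/s11.png",cv2.resize(p[150:250,180:320,::-1],None,fx=5,fy=5,interpolation=cv2.INTER_CUBIC))
p,d=vision.camera("top"); cv2.imwrite("pics/t11.png",cv2.resize(p[120:270,90:360,::-1],None,fx=2.9,fy=2.9))
E
```

```text
[ 0.4949652  -0.05720979  0.30612817] [ 0.038  0.064 -0.01  -0.039  0.047  0.05 ]
```

View pics/w11.png

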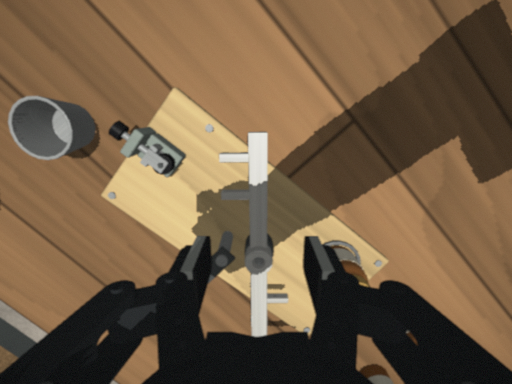

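View pics/s11.png

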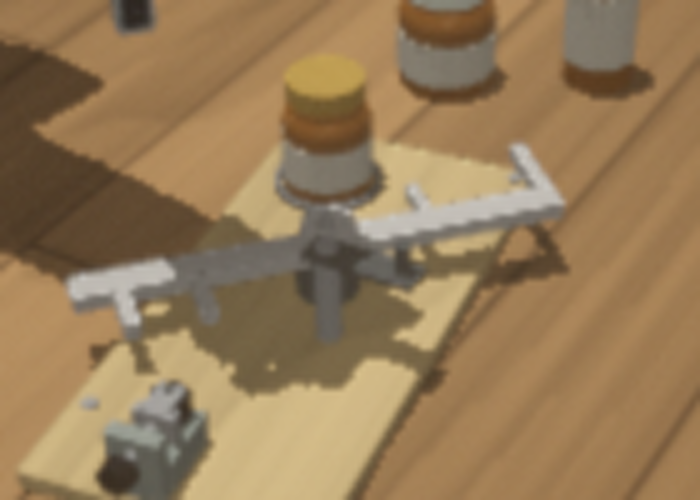

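View pics/t11.png

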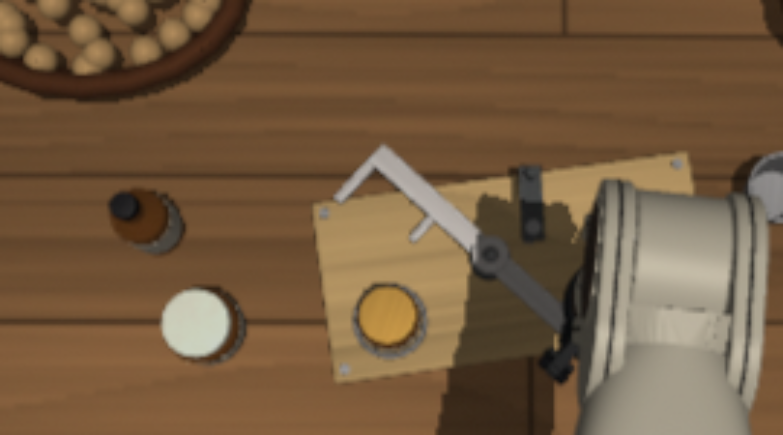

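>>> drive_tool(steps=[-0.0059,0.0375,0,0,0,0,1,-0.0059,0.0375,0,0,0,0,1,-0.0059,0.0375,0,0,0,0,1,-0.0059,0.0375,0,0,0,0,1,-0.0059,0.0375,0,0,0,0,1,-0.0059,0.0375,0,0,0,0,1,0,0,0,0,0,7,1,0,0,0,0,0,7,1])

```text
clock: 16.52
eef_pos: [0.6764, 0.0904, 0.2977]
tool_rot: [0.474, 0.88, -0.002, -0.003]
ft_force: [-1.0, -0.5, -0.9]
grip_width: -0.0001
```

>>> drive_tool(steps=[0,0,0,0,0,7,1,0,0,0,0,0,7,1,0,0,0,0,0,7,1,0,0,0,0,0,7,1,0,0,0,0,0,7,1,0,0,0,0,0,7,1,0,0,0,0,0,7,1,0,0,0,0,0,7,1])

```text
clock: 17.18
eef_pos: [0.675, 0.0883, 0.3011]
tool_rot: [0.833, 0.553, -0.001, -0.001]
ft_force: [0.5, -0.1, 0.6]
grip_width: -0.0004
```

>>> drive_tool(steps=[0,0,0,0,0,7,1,0,0,0,0,0,7,1,0,0,0,0,0,5,1,0,0,0,0,0,0,1,0,0,0,0,0,0,1])

```text
clock: 17.6
eef_pos: [0.6749, 0.088, 0.3016]
tool_rot: [0.911, 0.412, -0.001, -0.0]
ft_force: [0.4, -1.0, 0.4]
grip_width: -0.0
```

```bash
python3 - <<'E'
from h import *
plan([.6729,.0849,.115],48)
m=vision.camera_model("wrist"); p,d=vision.camera("wrist"); cv2.imwrite("pics/w12.png",p[:,:,::-1]); np.savez("pics/w12.npz",d=d,**m)
E
```

```text
clock 17.6 yaw now 48.65 shift [-0.0033  0.0009  0.1867] turn [-0.09  0.09  0.65] j6 0.85
```

View pics/w12.png

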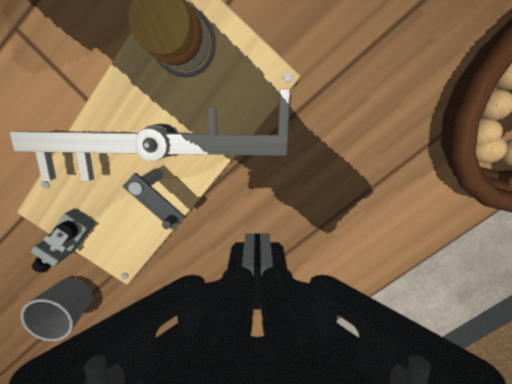

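>>> drive_tool(steps=[-0.0033,0.001,0.04,0,0,0.6,1,0,0,0.04,0,0,0,1,0,0,0.04,0,0,0,1,0,0,0.035,0,0,0,1,0,0,0.025,0,0,0,1,0,0,0,0,0,0,1,0,0,0,0,0,0,1])

```text
clock: 18.23
eef_pos: [0.6722, 0.0839, 0.1214]
tool_rot: [0.914, 0.406, -0.002, -0.001]
ft_force: [-0.5, 0.5, 0.6]
grip_width: -0.0002
```

```bash
python3 - <<'E'
from h import *
plan([.6729,.0849,.115],48); print(bot.get_obs()["ft_force"])
m=vision.camera_model("wrist"); p,d=vision.camera("wrist"); cv2.imwrite("pics/w13.png",p[:,:,::-1]); np.savez("pics/w13.npz",d=d,**m)
E
```

```text
clock 18.2333 yaw now 47.93 shift [ 0.0012 -0.0001  0.0064] turn [-0.18  0.2  -0.07] j6 0.86
[-0.50435045  0.54618525  0.56856821]
```

View pics/w13.png

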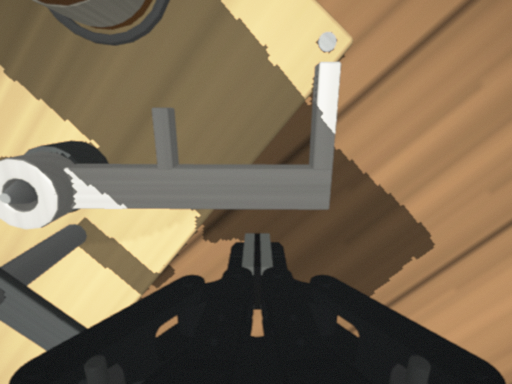

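>>> drive_tool(steps=[0,0,0.0065,0,0,0,1,0,-0.006,0,0,0,0,1,0,-0.006,0,0,0,0,1,0.0008,-0.004,0,0,0,-2,1,0.0008,-0.004,0,0,0,-2,1,0.0008,-0.004,0,0,0,-2,1,0.0008,-0.004,0,0,0,-2,1,0.0008,-0.004,0,0,0,-2,1])

```text
clock: 18.95
eef_pos: [0.6512, 0.1082, 0.1184]
tool_rot: [0.875, 0.485, 0.001, 0.0]
ft_force: [0.2, -0.3, -0.4]
grip_width: -0.0003
```

>>> drive_tool(steps=[0.0008,-0.004,0,0,0,-2,1,0.0008,-0.004,0,0,0,-2,1,0.0008,-0.004,0,0,0,-2,1,0.0008,-0.004,0,0,0,-2,1,0.0008,-0.004,0,0,0,-2,1,0.0008,-0.004,0,0,0,-2,1,0.0008,-0.004,0,0,0,-2,1,0.0008,-0.004,0,0,0,-2,1])

```text
clock: 19.62
eef_pos: [0.6251, 0.1275, 0.1184]
tool_rot: [0.799, 0.602, 0.001, 0.0]
ft_force: [-0.4, -0.6, -0.5]
grip_width: 0.0002
```

```bash
python3 - <<'E'
from h import *
o=bot.get_obs();print(o["eef_pos"],o["ft_force"]); plan(o["eef_pos"],98)
T=R.from_quat(o["tool_rot"]); print("pin in tool",T.inv().apply(np.array([.5684,.0242,.072])-o["eef_pos"]))
m=vision.camera_model("wrist"); p,d=vision.camera("wrist"); cv2.imwrite("pics/w14.png",p[:,:,::-1]); np.savez("pics/w14.npz",d=d,**m)
E
```

```text
[0.62506064 0.12750175 0.11841494] [-0.35946375 -0.55716812 -0.52486256]
clock 19.6167 yaw now 74.0 shift [0. 0. 0.] turn [  0.13  -0.04 -24.  ] j6 0.48
pin in tool [-0.11497571 -0.02607912  0.04622219]
```

View pics/w14.png

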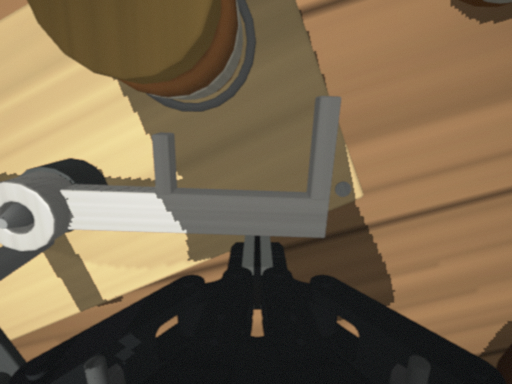

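>>> drive_tool(steps=[0.0008,-0.004,0.0015,0,0,-2,1,0.0008,-0.004,0.0015,0,0,-2,1,0.0008,-0.004,0,0,0,-2,1,0.0008,-0.004,0,0,0,-2,1,0.0008,-0.004,0,0,0,-2,1,0.0004,-0.002,0,0,0,-1,1])

```text
clock: 20.17
eef_pos: [0.6042, 0.136, 0.115]
tool_rot: [0.738, 0.675, 0.001, 0.0]
ft_force: [0.1, 0.4, -0.1]
grip_width: -0.0002
```

```bash
python3 - <<'E'
from h import *
o=bot.get_obs();print(o["eef_pos"],o["ft_force"]); plan(o["eef_pos"],98)
T=R.from_quat(o["tool_rot"]); print("pin in tool",T.inv().apply(np.array([.5684,.0242,.072])-o["eef_pos"]))
m=vision.camera_model("wrist"); p,d=vision.camera("wrist"); cv2.imwrite("pics/w15.png",p[:,:,::-1]); np.savez("pics/w15.npz",d=d,**m)
E
```

```text
[0.60421644 0.13601357 0.11498331] [ 0.14446791  0.44452119 -0.1058974 ]
clock 20.1667 yaw now 84.93 shift [0. 0. 0.] turn [  0.08  -0.03 -13.07] j6 0.31
pin in tool [-0.11456502 -0.02586107  0.04288027]
```

View pics/w15.png

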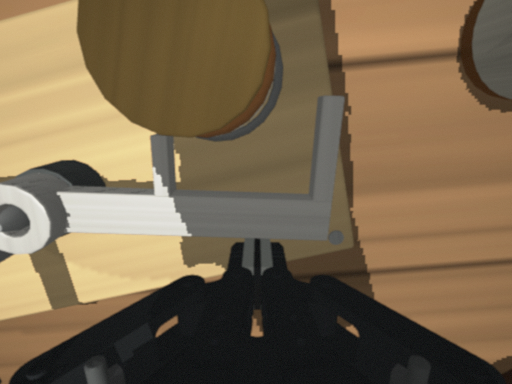

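>>> drive_tool(steps=[0.0004,-0.002,0,0,0,-1,1,0.0004,-0.002,0,0,0,-1,1,0.0004,-0.002,0,0,0,-1,1,0.0004,-0.002,0,0,0,-1,1,0.0004,-0.002,0,0,0,-1,1,0.0004,-0.002,0,0,0,-1,1])

```text
clock: 20.72
eef_pos: [0.592, 0.1384, 0.1137]
tool_rot: [0.701, 0.713, -0.0, -0.0]
ft_force: [0.1, -0.6, -0.4]
grip_width: -0.0
```

>>> drive_tool(steps=[0.0004,-0.002,0,0,0,-1,1,0.0004,-0.002,0,0,0,-1,1,0.0004,-0.002,0,0,0,-1,1])

```text
clock: 20.97
eef_pos: [0.5858, 0.1394, 0.1134]
tool_rot: [0.682, 0.731, -0.0, -0.0]
ft_force: [0.1, 0.4, -0.4]
grip_width: -0.0001
```

```bash
python3 - <<'E'
from h import *
o=bot.get_obs();print(o["eef_pos"],o["ft_force"]); plan(o["eef_pos"],98)
T=R.from_quat(o["tool_rot"]); print("pin in tool",T.inv().apply(np.array([.5684,.0242,.072])-o["eef_pos"]))
m=vision.camera_model("wrist"); p,d=vision.camera("wrist"); cv2.imwrite("pics/w16.png",p[:,:,::-1]); np.savez("pics/w16.npz",d=d,**m)
p,d=vision.camera("scene"); cv2.imwrite("pics/s16.png",cv2.resize(p[150:250,180:320,::-1],None,fx=5,fy=5,interpolation=cv2.INTER_CUBIC))
E
```

```text
[0.58583925 0.13939057 0.11344817] [ 0.0547104   0.35775765 -0.35134407]
clock 20.9667 yaw now 93.96 shift [0. 0. 0.] turn [-0.07  0.01 -4.04] j6 0.16
pin in tool [-0.11370629 -0.02529785  0.04149512]
```

View pics/w16.png

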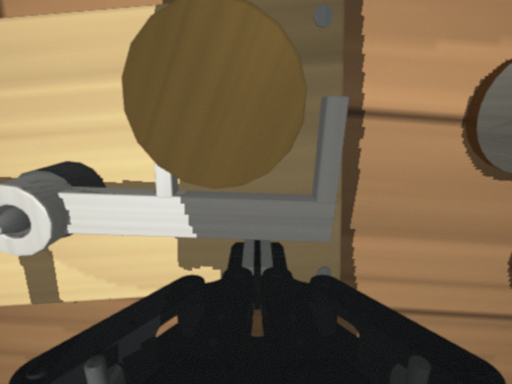

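View pics/s16.png

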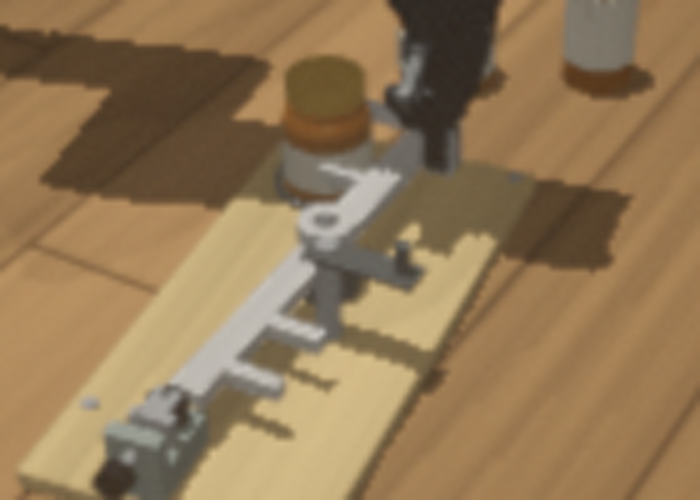

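>>> drive_tool(steps=[0.0004,-0.002,-0.001,0,0,-1,1,0.0004,-0.002,0,0,0,-1,1,0.0002,-0.001,0,0,0,-0.5,1])

```text
clock: 21.32
eef_pos: [0.5813, 0.14, 0.1149]
tool_rot: [0.666, 0.746, 0.0, 0.0]
ft_force: [0.7, -0.7, -0.4]
grip_width: -0.0001
```

>>> drive_tool(steps=[0.0002,-0.001,0,0,0,-0.5,1,0.0002,-0.001,0,0,0,-0.5,1,0,0,0,0,0,0,1])

```text
clock: 21.57
eef_pos: [0.579, 0.1402, 0.1148]
tool_rot: [0.66, 0.751, -0.0, -0.0]
ft_force: [1.2, -0.1, 0.4]
grip_width: -0.0001
```

```bash
python3 - <<'E'
from h import *
o=bot.get_obs();print(o["eef_pos"],o["ft_force"]); plan(o["eef_pos"],98)
T=R.from_quat(o["tool_rot"]); print("pin in tool",T.inv().apply(np.array([.5684,.0242,.072])-o["eef_pos"]))
m=vision.camera_model("wrist"); p,d=vision.camera("wrist"); cv2.imwrite("pics/w17.png",p[:,:,::-1]); np.savez("pics/w17.npz",d=d,**m)
p,d=vision.camera("scene"); cv2.imwrite("pics/s17.png",cv2.resize(p[150:250,180:320,::-1],None,fx=5,fy=5,interpolation=cv2.INTER_CUBIC))
E
```

```text
[0.57902972 0.14017768 0.11482942] [ 1.2227313  -0.11170928  0.40919312]
clock 21.5667 yaw now 97.39 shift [0. 0. 0.] turn [-0.03 -0.   -0.61] j6 0.11
pin in tool [-0.113647   -0.02543763  0.04284227]
```

View pics/w17.png

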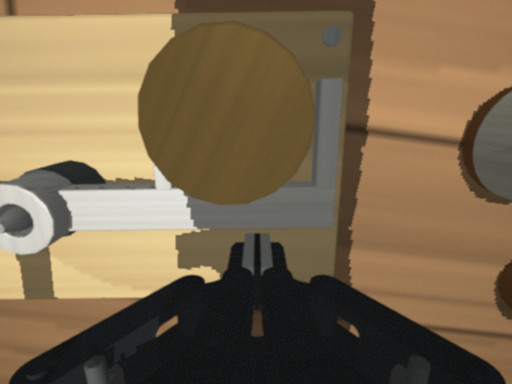

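View pics/s17.png

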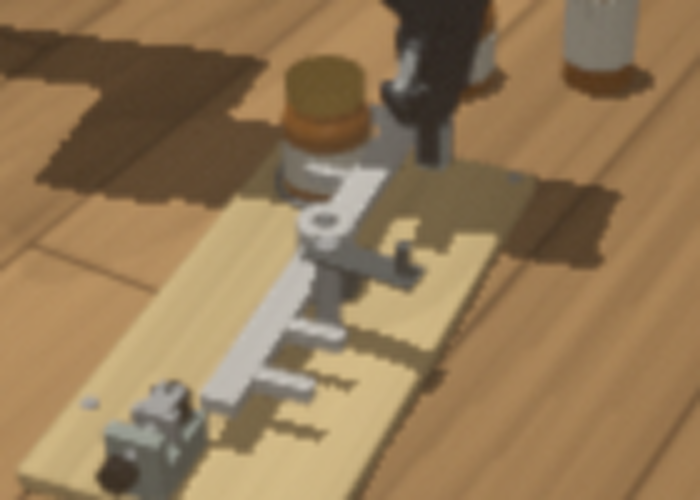

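>>> drive_tool(steps=[0,0.012,0,0,0,0,1,0,0.01,0,0,0,0,1,0,0,-0.035,0,0,0,1,0,0,-0.04,0,0,0,1,0,0,-0.04,0,0,0,1,-0.03,0,-0.04,0,0,0,1,-0.04,0,-0.03,0,0,0,1,-0.02,0,0,0,0,0,1])

```text
clock: 22.33
eef_pos: [0.6138, 0.0638, 0.2958]
tool_rot: [0.66, 0.751, 0.004, 0.005]
ft_force: [0.7, 0.4, 0.9]
grip_width: 0.0001
```

```bash
python3 - <<'E'
from h import *
o=bot.get_obs();print(o["eef_pos"],o["ft_force"],o["joint_vel"].round(2))
m=vision.camera_model("wrist"); p,d=vision.camera("wrist"); cv2.imwrite("pics/w18.png",p[:,:,::-1]); np.savez("pics/w18.npz",d=d,**m)
plan(o["eef_pos"],98)
p,d=vision.camera("scene"); cv2.imwrite("pics/s18.png",cv2.resize(p[150:250,180:320,::-1],None,fx=5,fy=5,interpolation=cv2.INTER_CUBIC))
E
```

```text
[0.6137991  0.06375089 0.29577437] [0.68439369 0.4441183  0.92079136] [-0.38  0.04 -0.08 -0.08  0.02 -0.36]
clock 22.3833 yaw now 97.1 shift [ 0.0033  0.0008 -0.003 ] turn [ 0.49  0.2  -0.9 ] j6 -0.02
```

View pics/w18.png

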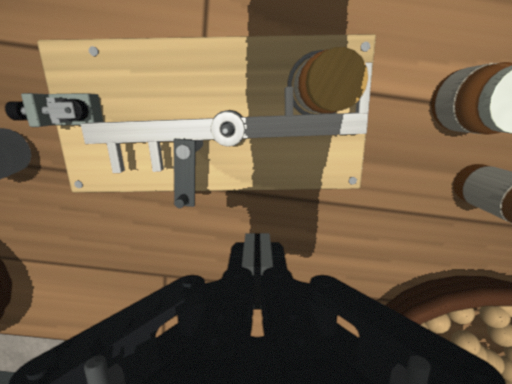

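View pics/s18.png

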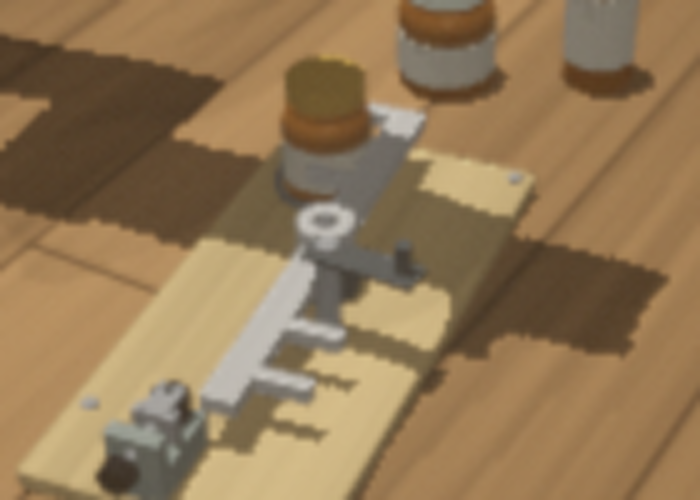

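```bash
python3 - <<'E'
from h import *
o=bot.get_obs();print(o["eef_pos"],o["joint_vel"].round(3))
m=vision.camera_model("wrist"); p,d=vision.camera("wrist"); cv2.imwrite("pics/w19.png",p[:,:,::-1]); np.savez("pics/w19.npz",d=d,**m)
cv2.imwrite("pics/w19a.png",cv2.resize(p[70:220,10:210,::-1],None,fx=4,fy=4,interpolation=cv2.INTER_CUBIC))
cv2.imwrite("pics/w19b.png",cv2.resize(p[30:190,200:390,::-1],None,fx=4,fy=4,interpolation=cv2.INTER_CUBIC))
E
```

```text
[0.61234618 0.06224073 0.29042859] [ 0.047  0.029 -0.05  -0.007  0.038  0.026]
```

View pics/w19a.png

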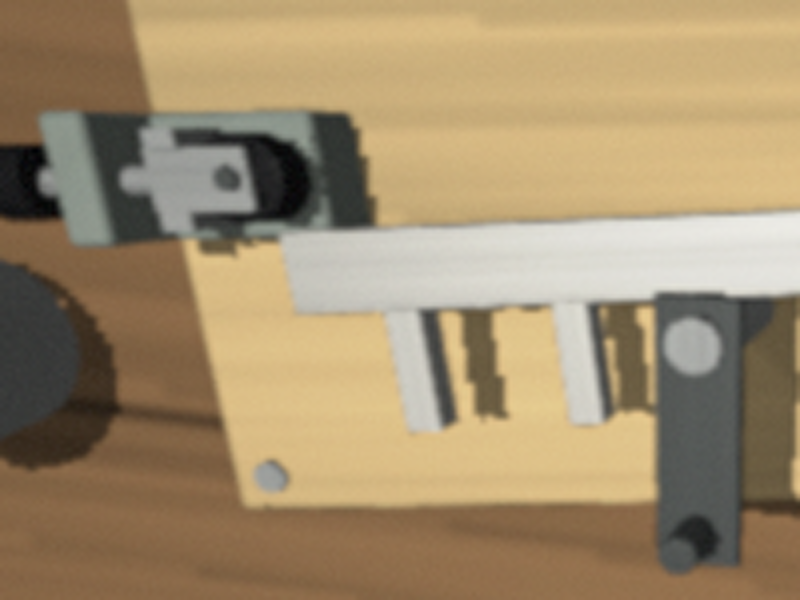

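View pics/w19b.png

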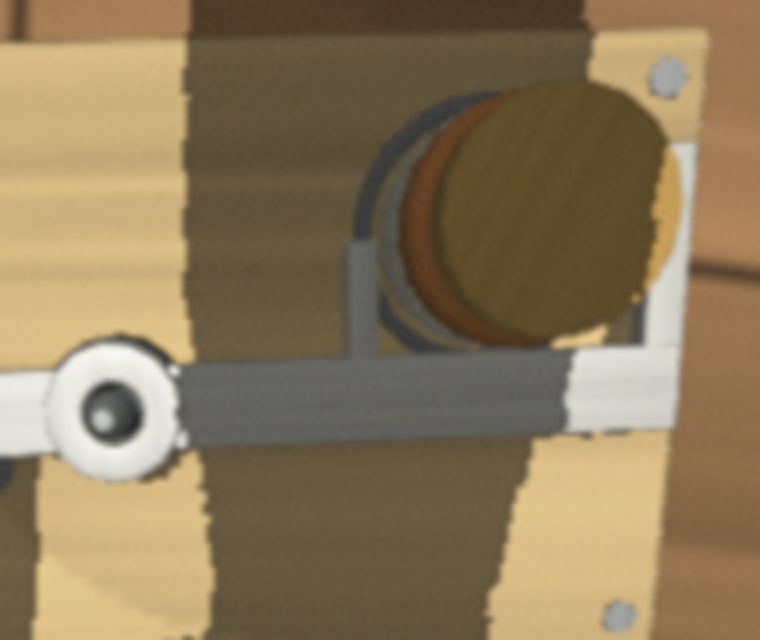

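```bash
python3 - <<'E'
from h import *
m=np.load("pics/w19.npz")
A=lambda x,y,z: ray(m,(10+x/4,70+y/4),z); B=lambda x,y,z: ray(m,(200+x/4,30+y/4),z)
ang=lambda v: np.degrees(np.arctan2(v[1],v[0]))
le=(A(284,232,.054)+A(296,312,.054))/2; re=(B(682,347,.054)+B(675,428,.054))/2
hub=B(114,409,.066); print("bar",ang(re-le), "hub",hub, "ends",np.linalg.norm((le-hub)[:2]),np.linalg.norm((re-hub)[:2]))
print("upper edge",ang(B(560,350,.054)-A(300,231,.054)),"lower",ang(B(560,434,.054)-A(300,312,.054)))
print("board bottom edge",ang(B(655,638,.015)-A(248,507,.015)))
print("board bottom/top", ang(B(705,30,.015)-B(0,42,.015)))
n=A(312,180,.055); print("nose",n)
yaw=np.radians(ang(re-le)-90); c,s=np.cos(yaw),np.sin(yaw)
for nm,q in (("nose",n),("post",A(692,346,.084)),("tab",A(680,552,.1))): v=(q-hub)[:2]; print(nm,"in yoke-home frame mm",(np.array([c*v[0]+s*v[1],-s*v[0]+c*v[1]])*1e3).round(1))
jar=B(555,212,.1);v=(jar-hub)[:2];print("jar",(np.array([c*v[0]+s*v[1],-s*v[0]+c*v[1]])*1e3).round(1))
E
```

```text
bar 99.2866616389095 hub [0.5661697  0.02705206 0.066     ] ends 0.15846677683665147 0.14873559058155844
upper edge 99.34070777152937 lower 99.22854824170876
board bottom edge 98.61937944025989
board bottom/top 97.96401510301742
nose [ 0.56786126 -0.12134385  0.055     ]
nose in yoke-home frame mm [ -22.3 -146.7]
post in yoke-home frame mm [ 20.2 -44.7]
tab in yoke-home frame mm [ 68.3 -49.2]
jar [-40.8 101.3]
```

```bash
python3 - <<'E'
from h import *
plan([.6435,-.0125,.157],92)
E
```

```text
clock 22.4833 yaw now 97.19 shift [-0.0797  0.022   0.1319] turn [ 0.07 -0.01  5.19] j6 -0.02
```

>>> drive_tool(steps=[-0.026,0.007,0,0,0,0,0,-0.027,0.007,0,0,0,0,0,-0.027,0.008,0,0,0,0,0,0,0,0,0,0,5.2,0,0,0,0.03,0,0,0,0,0,0,0.03,0,0,0,0,0,0,0,0,0,0,0,0,0,0,0,0,0,0])

```text
clock: 23.15
eef_pos: [0.6415, -0.0102, 0.2253]
tool_rot: [0.693, 0.721, -0.002, -0.003]
ft_force: [-0.3, -0.2, -0.4]
grip_width: 0.0428
```

```bash
python3 - <<'E'
from h import *
m=vision.camera_model("wrist"); p,d=vision.camera("wrist"); cv2.imwrite("pics/w20.png",p[:,:,::-1]); np.savez("pics/w20.npz",d=d,**m)
plan([.6435,-.0125,.157],92)
E
```

```text
clock 23.2 yaw now 92.22 shift [-0.0022  0.0007  0.0707] turn [-0.14 -0.02  0.22] j6 -0.05
```

View pics/w20.png

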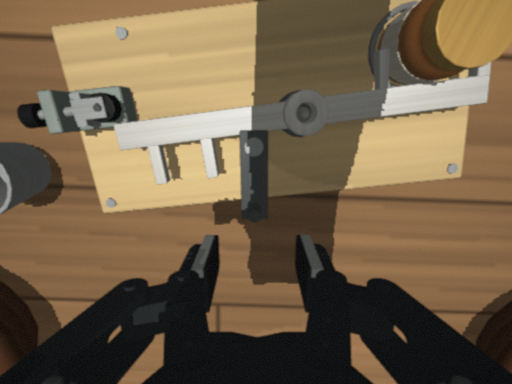

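>>> drive_tool(steps=[-0.001,0,0.03,0,0,0,0,0,0,0.025,0,0,0,0,0,0,0.0155,0,0,0,0,0,0,0,0,0,0,0.25,0,0,0,0,0,0,0.25,0,0,0,0,0,0,0.25])

```text
clock: 23.7
eef_pos: [0.6449, -0.0119, 0.1604]
tool_rot: [0.694, 0.72, 0.001, 0.002]
ft_force: [0.9, 0.4, 0.7]
grip_width: 0.032
```

```bash
python3 - <<'E'
from h import *
m=vision.camera_model("wrist"); p,d=vision.camera("wrist"); cv2.imwrite("pics/w21.png",p[:,:,::-1]); np.savez("pics/w21.npz",d=d,**m)
plan([.6435,-.0125,.157],92)
E
```

```text
clock 23.75 yaw now 92.18 shift [-0.0004 -0.0016  0.0037] turn [0.29 0.01 0.18] j6 -0.06
```

View pics/w21.png

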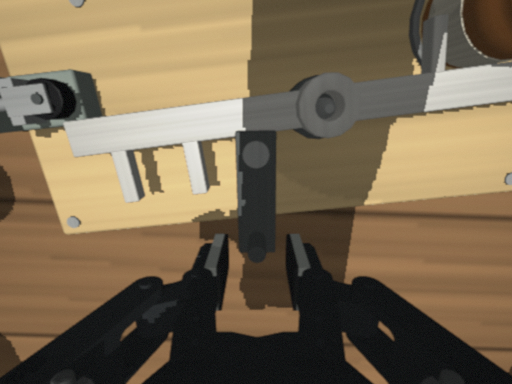

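>>> drive_tool(steps=[0,-0.0015,0.002,0,0,0,0.25,0.0061,-0.0004,0,0,0,-7,0.25,0.0061,-0.0004,0,0,0,-7,0.25,0.0061,-0.0004,0,0,0,-7,0.25,0.0061,-0.0004,0,0,0,-7,0.25,0.0061,-0.0004,0,0,0,-7,0.25,0.0061,-0.0004,0,0,0,-7,0.25,0.0061,-0.0004,0,0,0,-7,0.25])

```text
clock: 24.42
eef_pos: [0.6237, 0.0245, 0.1571]
tool_rot: [0.33, 0.944, -0.0, 0.002]
ft_force: [1.2, -2.0, 0.3]
grip_width: 0.0319
```

```bash
python3 - <<'E'
from h import *
o=bot.get_obs(); print(o["eef_pos"],o["ft_force"]); T=R.from_quat(o["tool_rot"]); print("post in tool",T.inv().apply(np.array([.593,-.0142,.08])-o["eef_pos"]))
m=vision.camera_model("wrist"); p,d=vision.camera("wrist"); cv2.imwrite("pics/w22.png",p[:,:,::-1])
E
```

```text
[0.62372687 0.0245392  0.15708044] [ 1.24304607 -2.00445195  0.27875278]
post in tool [ 0.00013557 -0.04952003  0.07703252]
```

View pics/w22.png

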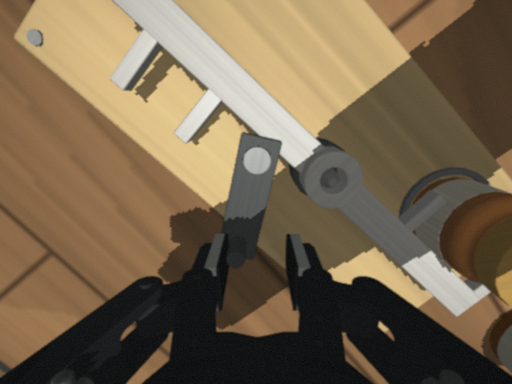

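>>> drive_tool(steps=[0.0061,-0.0004,0,0,0,-7,0.25,0.0061,-0.0004,0,0,0,-7,0.25,0.0061,-0.0004,0,0,0,-7,0.25,0.0061,-0.0004,0,0,0,-7,0.25,0.0061,-0.0004,0,0,0,-7,0.25,0.0061,-0.0004,0,0,0,-7,0.25])

```text
clock: 24.97
eef_pos: [0.5899, 0.0355, 0.1571]
tool_rot: [-0.029, 1.0, -0.0, 0.002]
ft_force: [1.6, -1.8, -0.3]
grip_width: 0.032
```

>>> drive_tool(steps=[0.0061,-0.0004,0,0,0,-7,0.25,0.0061,-0.0004,0,0,0,-7,0.25,0.0061,-0.0004,0,0,0,-7,0.25,0.0061,-0.0004,0,0,0,-7,0.25,0.0044,-0.0003,0,0,0,-5,0.25,0.0026,0,0,0,0,-3,0.25,0,0,0,0,0,0,0.25])

```text
clock: 25.55
eef_pos: [0.5605, 0.0241, 0.157]
tool_rot: [-0.334, 0.942, -0.0, 0.001]
ft_force: [0.7, 0.4, -0.2]
grip_width: 0.032
```

```bash
python3 - <<'E'
from h import *
o=bot.get_obs(); print(o["eef_pos"],o["ft_force"]); T=R.from_quat(o["tool_rot"]); print("post in tool",T.inv().apply(np.array([.593,-.0142,.08])-o["eef_pos"])); plan(o["eef_pos"],-140)
m=vision.camera_model("wrist"); p,d=vision.camera("wrist"); cv2.imwrite("pics/w23.png",p[:,:,::-1])
E
```

```text
[0.56050213 0.02410577 0.15701757] [ 0.70508783  0.37230813 -0.2266705 ]
post in tool [-0.00093467 -0.0501341   0.0770769 ]
clock 25.55 yaw now -140.94 shift [0. 0. 0.] turn [-0.07  0.12 -0.94] j6 -2.21
```

View pics/w23.png

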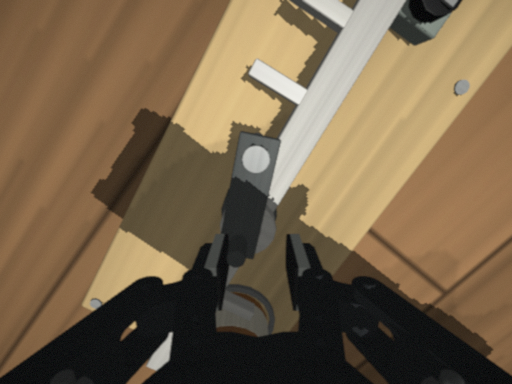

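>>> drive_tool(steps=[0.0026,0,0,0,0,-3,0.25,0,0,0,0,0,0,0.25,0,0,0,0,0,0,0.25,-0.006,0,0,0,0,0,0.25,0,0,0,0,0,0,0,0,0,-0.03,0,0,0,0,0,0,-0.04,0,0,0,0,0,0,-0.04,0,0,0,0])

```text
clock: 26.27
eef_pos: [0.5615, 0.0268, 0.2654]
tool_rot: [-0.359, 0.933, 0.001, -0.002]
ft_force: [0.6, -0.5, 0.3]
grip_width: 0.0432
```

>>> drive_tool(steps=[0,-0.03,-0.04,0,0,0,0,0,-0.04,0,0,0,0,0,0,-0.02,0,0,0,0,0,0,0,0,0,0,0,0,0,0,0,0,0,0,0,0,0,0,0,0,0,0])

```text
clock: 26.77
eef_pos: [0.6189, -0.036, 0.2981]
tool_rot: [-0.359, 0.933, 0.001, -0.001]
ft_force: [0.1, -0.0, -1.3]
grip_width: 0.0427
```

```bash
python3 - <<'E'
from h import *
o=bot.get_obs(); print(o["eef_pos"],o["ft_force"],o["joint_vel"].round(3))
m=vision.camera_model("wrist"); p,d=vision.camera("wrist"); cv2.imwrite("pics/w24.png",p[:,:,::-1]); np.savez("pics/w24.npz",d=d,**m)
p,d=vision.camera("scene"); cv2.imwrite("pics/s24.png",cv2.resize(p[100:260,160:330,::-1],None,fx=4.5,fy=3.7,interpolation=cv2.INTER_CUBIC))
p,d=vision.camera("top"); cv2.imwrite("pics/t24.png",cv2.resize(p[120:270,90:360,::-1],None,fx=2.9,fy=2.9))
E
```

```text
[ 0.61894094 -0.03596853  0.2981401 ] [ 0.10153065 -0.01488109 -1.31744087] [ 0.013 -0.013 -0.014 -0.003 -0.    -0.004]
```

View pics/w24.png

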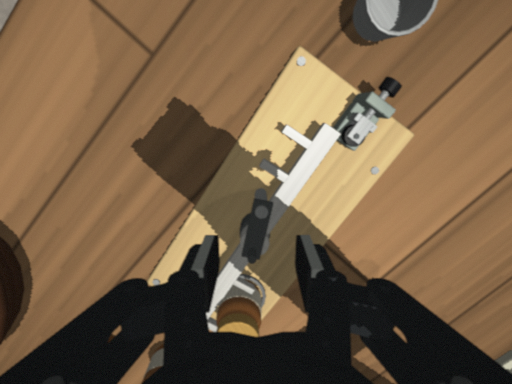

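View pics/s24.png

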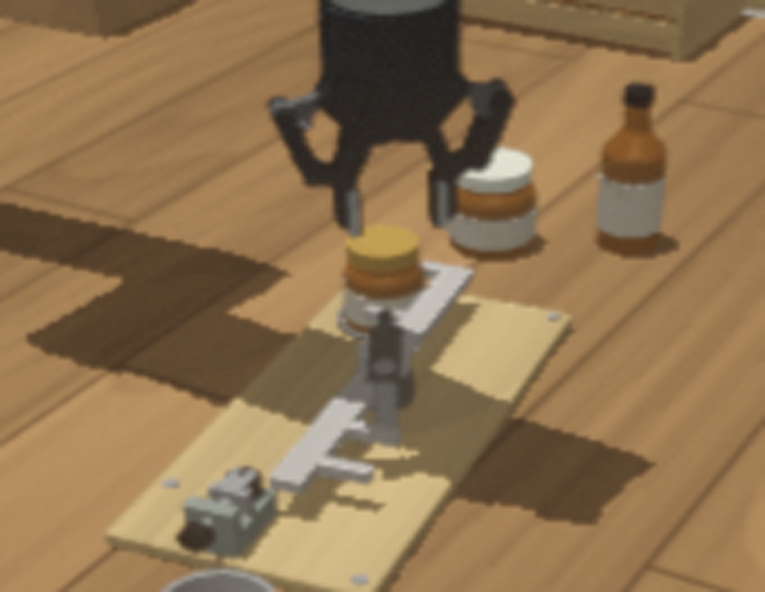

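View pics/t24.png

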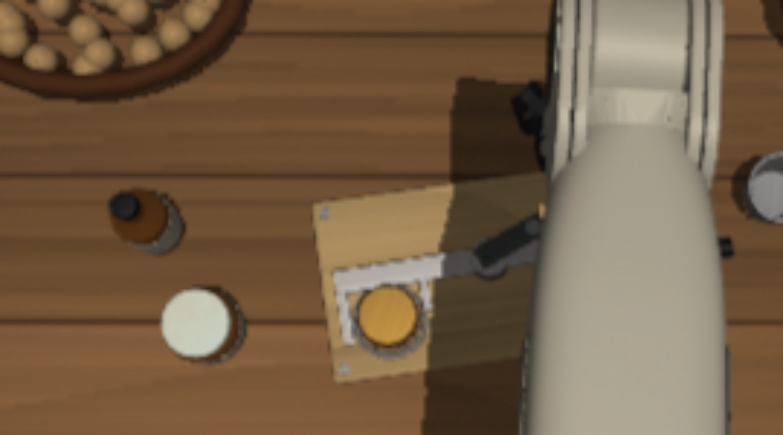

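```bash
python3 - <<'E'
import cv2
p=cv2.imread("pics/w24.png"); cv2.imwrite("pics/w24a.png",cv2.resize(p[65:275,205:420],None,fx=3.5,fy=2.85,interpolation=cv2.INTER_CUBIC))
E
```

```text
(no output)
```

View pics/w24a.png

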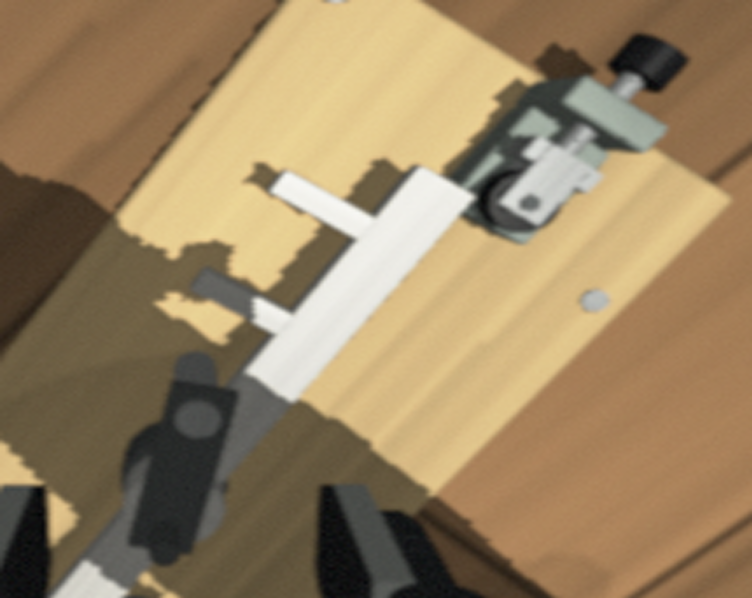

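```bash
python3 - <<'E'
from h import *
m=np.load("pics/w24.npz"); A=lambda x,y,z: ray(m,(205+x/3.5,65+y/2.85),z)
ang=lambda v: np.degrees(np.arctan2(v[1],v[0]))
L=ang(A(131,545,.08)-A(178,381,.08)); Rr=ang(A(191,552,.08)-A(236,391,.08))
b=ang(A(247,376,.054)-A(418,168,.054)); b2=ang(A(293,402,.054)-A(474,195,.054))
print("keeper dir",L,Rr,"bar",b,b2,"keeper rad",np.radians((b+b2)/2+24.3-(L+Rr)/2))
post=A(198,420,.084)
n=A(484,200,.05); y=np.radians((b+b2)/2-90); c,s=np.cos(y),np.sin(y)
for nm,q in (("roller edge",n),("tip",A(446,181,.054)),("roller pin",A(529,203,.06))):
    v=(q-post)[:2]; print(nm,(np.array([c*v[0]+s*v[1],-s*v[0]+c*v[1]])*1e3+[19,-42]).round(1))
E
```

```text
keeper dir 119.58879648306731 120.90927987456644 bar 100.46601876976061 99.66185479180608 keeper rad 0.07181852899002632
roller edge [ -16.4 -157.1]
tip [  -0.8 -156.2]
roller pin [ -25.8 -162.7]
```

```bash
python3 - <<'E'
from workcell import job_done
print(job_done())
E
```

```text
the job is handed in; nothing more can be done
None
```

I completed the changeover and handed the job in at about 27 s of the 72 s allowed. No verdict came back, so the result rests on the checks below.

**What I did**
- Swung the keeper plate open to about 2.1 rad.
- Gripped the yoke by its bare bar and lifted it about 95 mm, clear off the pin.
- Turned it end for end and lowered it fully back onto the pin about 50° short of home.
- Pushed the wide fork round the jar until the yoke was home.
- Swung the keeper back over the hub and backed the arm away with the gripper clear.

**Last checks, from the wrist camera**

| Check | Measured | Wanted |
|---|---|---|
| Keeper angle | about 0.07 rad | under 0.35 rad |
| Catch roller axis (stand y) | about −163 mm | about −165 mm when sprung out, about −177 mm if fully back |
| Bar, measured against the board's edges | within 1 to 2° | on the home line |

- **Yoke seating:** after the refit I saw the pin in the middle of the hub's hole. The gripper's height at release was within 1 mm of its height when I first gripped the seated yoke. I could not recheck this at the end because the keeper covers the hub.
- **Jar and other goods:** the jar stands upright in its nest in the last pictures. The oil bottle and honey jar look unmoved. I compared these by eye and did not measure them again; the cup was partly hidden by the arm or cut off in the last pictures.

**Disagreements**
- **Jar offset:** one wrist view put the jar's lid about 5 mm from where it should be. I put this down to the viewing angle and camera calibration, because the pin position also shifted by 1 to 2 mm between opposite wrist angles.
- **Home angle:** the bar measured 99 to 100° and the board's edges about 98 to 98.6°, which I also took as measurement error.

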